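Clip the lid onto the loaded tagine

TASK

The tagine is loaded: close it up. Put its lid on the dish with the lid's steel tongue hooked in under the keeper and the lid sitting level and fully home all round, setting it down gently because it is glazed ceramic; then push the clip over the lid's catch until it snaps shut, and let go. Leave the steamer tiers, the ladle and the paddle as they are.

Things in the scene. Friction and masses are not known exactly. Their poses are not given: they have to be found in the camera images.
- trivet: Iron trivet, fixed, with a round blue-glazed loaded dish on it that does not move when pushed. Its levelling screws set the dish's rim anywhere from 62 to 77 mm above the ledge: not reported, feel for it. Sizes in mm. Origin on the ledge under the dish's centre; z up; x from the keeper (-x side) to the clip (+x side). Rim: flat ring, outer radius 95, mouth radius 83, free 14 deep inside.
- keeper_foot (a point): Point on the ledge under the middle of the keeper (trivet x -105): a steel bracket on the dish. Its top bar spans radius 97 to 113, 50 wide, underside 8 above the rim's level, 4 thick; cheeks 44 apart in y; back plate's inner face at radius 110. The lid's tongue goes in over the rim and under the bar, from the dish's centre outwards. Axes as the trivet's.
- lid: Loose blue ceramic cone lid, 151 tall, 0.44 to 0.72 kg. Origin at centre of underside; z up, -x to its tongue, +x to its catch. Solid locating step radius 79.5, height 0 to 10, drops into the dish's mouth; flange radius 93, height 10 to 16, rests on the rim; cone radius 74 at height 16 to 20 at 108. Starts upright on the ledge. Seated: origin 10 below the rim.
- lid_mid (a point): Centre of the lid, half-way up (75 above its underside); axes as the lid's. Seated: 65 above the rim, within 4 of the dish's axis, lid axes along the trivet's.
- lid_knob (a point): Middle of the lid's knob, where to grip it: 135 above the lid's underside. Upright cylinder, diameter 34, height 113 to 151. Axes as the lid's.
- lid_tongue (a point): Tip of the lid's tongue, underside (lid x -107, height 10): flat steel, 28 wide, 4 thick, underside flush with the flange's, 14 beyond it. The step is deeper (10) than the keeper's slot is high (8), so it cannot slide in level: it goes in with the catch side held up (8 to 15 degrees), then the catch side is let down. At the start tongue and keeper face roughly the robot.
- lid_catch (a point): Top of the lid's catch (lid x 105, height 19): a rounded cross bead, 30 long, 3 above the flange's top, on a steel plate 30 wide that ends at radius 110. Seated: 9 above the rim.
- clip (a joint): Angle of the clip, rad: 0 shut, growing as it swings outwards and down, up to 1.3; it stays where it is left (light friction). At about 0.25 to 0.1 its sprung roller must ride over the lid's catch bead (some 5 to 15 N at the tab, pushed towards the lid); then it snaps in behind the bead and presses the lid's flange with about 6 N.
- clip_foot (a point): Point on the ledge under the clip's hinge pin (trivet x 99; the pin is 40 below the rim, along trivet y). Clip: bent steel strap 26 wide, 3 thick. Shut, it stands at trivet x 118, 20 below to 26 above the rim; above that a finger tab leans out, its tip at x 121.5, 36 above the rim (79 from the pin); an inward arm bears the roller (radius 5, 20 long) at x 94.
- tier_low: Bystander: lower aluminium steamer tier, diameter 210, 70 high, loop handles on two sides; origin at the centre of its underside.
- tier_top: Bystander: the equal tier stacked on it (stack 140 high); origin at the centre of its underside.
- ladle: Bystander: steel ladle lying on the ledge, 325 long along its x axis; bowl (diameter 80, 30 high) at its +x end; origin on the ledge, 110 from the bowl's centre.
- paddle: Bystander: flat olive-wood stirring paddle, 297 long along its x axis, 48 wide, 9 thick; origin near its middle, on the ledge.
Things that resemble listed ones, but are neither listed nor needed, are in the scene too. Leave any red or yellow look-alike of the lid alone.

How it is judged:
On the way:
1. the lid is home on the dish, tongue under the keeper, before the clip is pushed over (horizontal distance between lid and trivet below 0.008 m and height (world z) of lid below 0.07 m and angle between lid's own z axis and vertical below 0.05 rad and angle between the x axis of lid and the x axis of trivet, either way round below 0.15 rad and contact force between lid and trivet above 1.5 N and value of joint clip above 0.5 rad), for 0.2 s.
At the end, for the whole second after the job is handed in: The lid sits level (within 1.7 degrees) in the dish, down on its rim, centred within 7 mm and with its tongue under the keeper (turned less than 8 degrees from it); the clip is shut (under 0.08 rad) with its roller pressing the lid (over 2 N); the lid is at rest (horizontal distance between lid and trivet below 0.007 m and height (world z) of lid below 0.07 m and angle between lid's own z axis and vertical below 0.03 rad and angle between the x axis of lid and the x axis of trivet, either way round below 0.15 rad and value of joint clip below 0.08 rad and contact force between clip and lid above 2 N and linear speed of lid below 0.02 m/s); the robot touches nothing.
It fails at once if the lid is banged or forced against the dish (over 65 N) (contact force between lid and trivet above 65 N).
It fails at once if the steamer tiers are shifted by more than 15 mm (distance of any of tier_low, tier_top from where it was at the start of the episode above 0.015 m).
It fails at once if the ladle or the paddle is shifted by more than 15 mm (distance of any of ladle, paddle from where it was at the start of the episode above 0.015 m).
It also fails if it takes over 61 s, if anything falls off the work surface, if the arm or the gripper's body presses on something with over 40 N, if the wrist force passes 120 N, or if a joint passes its speed limit or range.

ROBOT

A 7-joint arm with a two-finger parallel gripper is mounted at the origin on the work surface. World frame = base frame: x ahead of the robot, y to its left, z up, the work surface at z = 0. Lengths are in m, angles in rad, forces in N, time in s.
With the tool pointing down it reaches from about 0.4 to 0.875 m from the base axis. Payload 19.3 kg.
Tool frame: the origin (TCP) lies at the very end of the fingers, on their centre line; the grasp point (between the pads) lies 19 mm behind it; z points along the fingers, y is the direction in which the jaws open and shut (so a half turn about z gives the same grasp; the last joint's range is limited). The gripper opens to 85 mm and grips with 20 to 120 N. Pads are 22 mm wide; open, the fingers measure 114 mm over their backs; the gripper's body (76 mm by 85 mm) begins 54 mm behind the grasp point. The pads swing forward as they close: fully open they stand 13 mm farther back than shut.
Start: joints at [1.079, 0.521, -0.036, 1.599, 0.021, 1.021, -0.113], TCP at [0.256, -0.57, 0.208] pointing down, gripper open.
Joint ranges: [-2.91, 2.91], [-0.3, 2.13], [-1.5, 1.42], [0.17, 2.43], [-1.26, 4.41], [0.16, 1.93], [-2.52, 2.52]. Speed limits (rad/s): [1.89, 1.89, 2.39, 2.39, 3.01, 3.01, 3.01].

INTERFACE

Orientations are given as [roll, pitch, yaw] about the fixed x, y, z axes, in that order (R = Rz(yaw) Ry(pitch) Rx(roll)).
In Python, from workcell import bot gives the robot as it stands.
- The arm moves only by the tool carry_out, never from a script. Its argument "targets" is a list of rows, each a list of 7 numbers: the shift along the tool's x, y, z in mm, then the turn, a rotation vector about the tool's x, y, z in units of 6 degrees (1.0 is 6 degrees), then the closure in counts, from 0 (fully open) to 255 (shut). A call has 1 to 5 rows; each row shifts and turns the commanded pose from where the row before left it, along the tool's axes as they then stand; what a row does not reach is not made up. A row lasts 1/12 s, in which the tool goes at most 41.7 mm and 7.16 degrees, less where a joint would pass 70% of its speed; a pose out of reach is approached as far as the arm can. A call is refused whole if a number of a shift passes 41.7 or a number of a turn 1, either way. A call with a gripper value outside its range is refused whole. The fingers move at their own pace and stop on an object; "force" is the grip in N (left out, the last holds). Time passes only in rows, so rows that do not move let the fingers close. It gives the time, the measured TCP pose, the force and the opening at its end, in the units of the state.
- bot.observe(): the state, without advancing time (a new reading comes with each control period).
- bot.grab_frame(name): name is "scene" or "side" or "wrist"; returns a dict with "color" (400x640x3 uint8, red, green, blue), "z_map" (400x640 float32, m along the optical axis (not along the pixel's ray), 0 where there is no reading), "K" (3x3 intrinsics, pixels), "cam_to_world" (4x4, takes a point from camera to world coordinates); the wrist camera has in their place "T_tool_cam" (4x4, takes a point from camera to tool coordinates, whose origin is the TCP and whose axes are the flange's). Camera axes: x right, y down, z forward; pixel columns grow to the right and rows downward; lengths in m; the calibration is good to about 2 mm. The wrist camera is an equidistant fisheye: a pixel r from the principal point sees the ray r / f radians off the axis. A picture is of the moment at which its call begins: read the wrist's pose just before it.
- bot.job_done(): hands the job in, once; it reports no verdict.
The state is a dict: "clock": time; "qpos": joint angles; "qd": joint speeds; "joint_efforts": joint torques, N m; "position": TCP position; "tool_rot": TCP orientation; "force": force on the tool from outside, world axes, zero at the start; "moment": the same for the moment, N m; "grip_width": finger opening in m.
Only numpy, scipy, OpenCV 4.12 (cv2) and the standard library are available. Lean on these libraries where they do the work, as an engineer would, in place of code of your own. Each camera call takes 0.05 s, during which the arm holds its last target. There are 200 camera calls.

## Working session

There is one attempt and no reset: what is moved stays moved. The work goes in short steps, Python scripts to look and compute and a tool call to move; the robot and the scene stay as the last step left them, time stands still between calls to the robot, and variables do not carry over. Pictures are saved under pics/ and viewed, about 8 in all and at most 12, crops included, and the job is handed in when it is done.

Besides the shell and the picture viewer there is one more tool, called after "Emit:" by a JSON object that holds its "name" and its "arguments". carry_out: Moves the arm, as the interface text tells. Its arguments: {"type":"object","properties":{"targets":{"type":"array","items":{"type":"array","items":{"type":"number"}}},"force":{"type":"number"}},"required":["targets"]}

```bash
mkdir -p pics; ls
cat > h.py <<'E'
import numpy as np,cv2
from workcell import bot
def cloud(f):
    z=f["z_map"];K=f["K"];v,u=np.indices(z.shape)
    P=np.stack([(u-K[0,2])/K[0,0]*z,(v-K[1,2])/K[1,1]*z,z],-1)
    T=f["cam_to_world"];W=P@T[:3,:3].T+T[:3,3];W[z==0]=np.nan
    return W
E
python3 - <<'E'
from h import *
import pickle
s=bot.observe();print(s)
for n in("scene","side"):
    f=bot.grab_frame(n);pickle.dump(f,open(n+".pkl","wb"))
    cv2.imwrite(f"pics/{n}0.png",f["color"][:,:,::-1]);print(n,f["K"].tolist(),np.round(f["cam_to_world"],3).tolist())
E
```

```text
pics
{'clock': 0.0, 'qpos': array([ 1.07879303,  0.5220414 , -0.03632141,  1.60000952,  0.02120189,
        1.02109862, -0.1127931 ]), 'qd': array([-1.24006353e-04, -2.43585692e-04, -8.15431631e-04,  1.61253421e-03,
        1.22211867e-04, -5.42449486e-05, -2.00572780e-03]), 'joint_efforts': array([-1.36921826e-03, -9.27123070e+01,  1.97900422e+00, -3.69940567e+01,
        1.77030772e-02,  8.08440585e-03, -1.10294042e-05]), 'position': array([ 0.25568768, -0.56990032,  0.20790821]), 'tool_rot': array([-3.14042417e+00,  8.85029774e-05,  4.21796102e-01]), 'force': array([ 0.15036878, -0.91984766,  0.53290421]), 'moment': array([-0.0271454 , -0.01417635,  0.02623101]), 'grip_width': 0.08540519909396559}
scene [[503.54374993451313, 0.0, 313.3561708901892], [0.0, 503.54374993451313, 193.387668559861], [0.0, 0.0, 1.0]] [[0.439, 0.549, -0.712, 1.814], [0.898, -0.251, 0.361, -0.629], [0.019, -0.798, -0.603, 1.234], [0.0, 0.0, 0.0, 1.0]]
side [[395.461326159202, 0.0, 319.3668927222001], [0.0, 395.461326159202, 205.80574189979777], [0.0, 0.0, 1.0]] [[-0.978, -0.113, 0.174, 0.282], [-0.207, 0.593, -0.778, 1.051], [-0.015, -0.798, -0.603, 0.873], [0.0, 0.0, 0.0, 1.0]]
```

View pics/scene0.png

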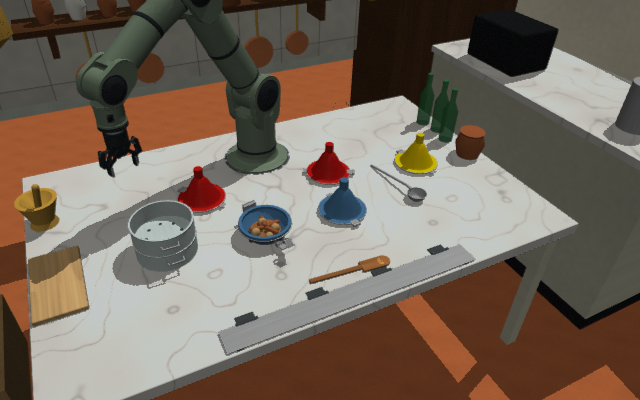

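View pics/side0.png

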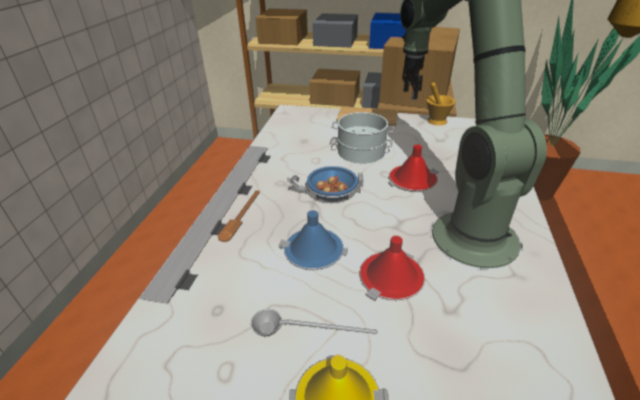

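Scene view: blue lid at (342,200) with knob (344,183), dish (265,224), keeper (249,206), clip hanging out at (283,250). The side view shows the lid at (313,243) and the dish at (332,183). Next step is measuring from the clouds.

```bash
cat > m.py <<'E'
from h import *
import pickle
from scipy.optimize import least_squares
def circ(P,r0=None):
    c=least_squares(lambda p:np.hypot(P[:,0]-p[0],P[:,1]-p[1])-(r0 or p[2]),[*P[:,:2].mean(0),.08],loss='soft_l1',f_scale=.002).x
    return c
pts={}
ims=[]
for n,b in(("scene",[(310,170,375,230),(230,195,300,270)]),("side",[(270,205,360,275),(280,160,372,210)])):
    f=pickle.load(open(n+".pkl","rb"));W=cloud(f);c=f["color"].astype(int)
    blue=(c[...,2]>c[...,0]*1.5)&(c[...,2]>60)&(W[...,2]>.003)
    for k,(x0,y0,x1,y1) in zip(("lid","dish"),b):
        m=np.zeros(blue.shape,bool);m[y0:y1,x0:x1]=1
        P=W[m&blue];print(n,k,len(P),np.nanmax(P[:,2]))
        if k=="lid":
            for lo,hi in((.120,.145),(.147,.16)):
                q=P[(P[:,2]>lo)&(P[:,2]<hi)];print(' knob',lo,len(q),q.mean(0),circ(q,.017)[:2] if lo<.14 else'')
            q=P[(P[:,2]>.03)&(P[:,2]<.1)]
            # cone fit
            g=least_squares(lambda p:np.hypot(q[:,0]-p[0],q[:,1]-p[1])-(.074-(q[:,2]-.016)*54/92),q[:,:2].mean(0),loss='soft_l1',f_scale=.002).x
            print(' cone',g); cen=g
        else:
            zt=np.nanpercentile(P[:,2],97);q=P[P[:,2]>zt-.008];print(' rim z',zt,np.nanpercentile(P[:,2],[50,80,90,99]),circ(q),len(q)); cen=circ(q)[:2]
        # grey stuff around: polar
        r=np.hypot(W[...,0]-cen[0],W[...,1]-cen[1])
        M=m&~blue&(W[...,2]>(.006 if k=="lid" else .03))&(r<.15)&(r>.09)
        a=np.degrees(np.arctan2(W[...,1]-cen[1],W[...,0]-cen[0]))[M]
        h=np.histogram(a,36,(-180,180))[0];print(' ang',{int(-180+10*i):int(v) for i,v in enumerate(h) if v})
        for i in np.argsort(-h)[:3]:
            s=(a>=-190+10*i)&(a<-160+10*i);print('   peak',np.round(W[M][s].mean(0),3),np.round(np.median(a[s]),1),'r',np.round(np.percentile(r[M][s],[5,50,95]),3),'z',np.round(np.percentile(W[M][s][:,2],[5,50,95]),3))
        ims.append(cv2.resize(f["color"][y0:y1,x0:x1,::-1],(390,290),interpolation=cv2.INTER_CUBIC))
cv2.imwrite("pics/crops.png",np.vstack([np.hstack(ims[:2]),np.hstack(ims[2:])]))
E
python3 m.py
```

```text
scene lid 1227 0.15823099339924251
 knob 0.12 24 [0.51996949 0.15550206 0.13392159] [0.53540155 0.15641079]
 knob 0.147 35 [0.50886908 0.15750433 0.15159576] 
 cone [0.50729846 0.1601489 ]
 ang {-180: 9, -170: 4, -160: 1, -150: 1, -140: 3, -130: 5, -120: 5, -110: 5, -100: 2, -90: 3, -80: 6, -70: 3, -60: 5, -50: 6, -40: 5, -30: 2, -20: 8, -10: 19, 0: 20, 10: 5, 20: 3, 30: 9, 40: 4, 50: 6, 60: 1, 70: 3, 80: 2, 90: 4, 100: 4, 110: 2, 120: 2, 160: 2, 170: 6}
   peak [0.611 0.163 0.018] 1.2 r [0.091 0.106 0.115] z [0.011 0.018 0.022]
   peak [0.609 0.156 0.018] -1.5 r [0.091 0.103 0.114] z [0.013 0.018 0.022]
   peak [0.399 0.145 0.013] -173.5 r [0.094 0.103 0.144] z [0.007 0.013 0.018]
scene dish 964 0.07150426019778489
 rim z 0.06821619228372167 [0.05341846 0.06424881 0.06620359 0.06950463] [ 0.50936282 -0.1606632   0.08846033] 369
 ang {-180: 32, -170: 28, -160: 20, -120: 1, -110: 4, -100: 2, -90: 5, -80: 4, -70: 4, -60: 4, -50: 4, -40: 7, -30: 5, -20: 7, -10: 4, 0: 42, 10: 49, 20: 10, 30: 8, 40: 6, 50: 4, 60: 3, 70: 3, 80: 1, 90: 2, 100: 1, 110: 1, 120: 1, 130: 2, 170: 9}
   peak [ 0.
[... 898 characters left out ...]
 0.018 0.021]
side dish 681 0.07125798751118906
 rim z 0.068744543195747 [0.05236147 0.0648746  0.06679034 0.06992478] [ 0.50130315 -0.15689537  0.08746088] 243
 ang {-180: 40, -170: 14, -160: 22, -150: 5, -140: 4, -130: 4, -120: 3, -110: 5, -100: 7, -90: 4, -80: 4, -70: 5, -60: 4, -50: 5, -40: 3, -30: 5, -20: 4, -10: 5, 0: 43, 10: 57, 20: 6, 30: 5, 40: 4, 50: 7, 60: 6, 70: 5, 80: 6, 90: 3, 100: 3, 110: 3, 120: 4, 130: 5, 140: 4, 150: 5, 160: 7, 170: 11}
   peak [ 0.622 -0.133  0.052] 12.0 r [0.093 0.13  0.148] z [0.03  0.049 0.078]
   peak [ 0.623 -0.135  0.051] 10.9 r [0.093 0.13  0.148] z [0.03  0.047 0.078]
   peak [ 0.397 -0.168  0.067] -176.3 r [0.096 0.105 0.114] z [0.048 0.071 0.081]
```

View pics/crops.png

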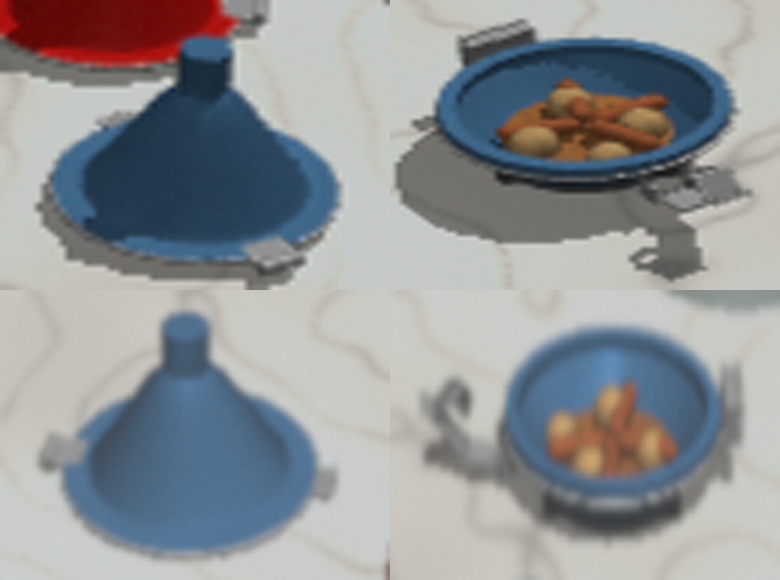

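Emit:
{"name": "carry_out", "arguments": {"targets": [[0,0,-24,0,0,0.84,0],[0,0,-24,0,0,0.84,0],[0,0,-24,0,0,0.84,0],[0,0,-24,0,0,0.84,0],[0,0,0,0,0,0,0]]}}

```text
clock: 0.52
position: [0.2565, -0.5715, 0.3088]
tool_rot: [3.137, -0.002, 0.064]
force: [-0.1, -0.8, 0.1]
grip_width: 0.0852
```

Emit:
{"name": "carry_out", "arguments": {"targets": [[15,-35,0,0,0,0,0],[15,-35,0,0,0,0,0],[15,-35,0,0,0,0,0],[15,-35,0,0,0,0,0],[15,-35,0,0,0,0,0]]}}

```text
clock: 0.93
position: [0.3185, -0.3885, 0.3042]
tool_rot: [-3.141, 0.0, 0.07]
force: [2.2, -0.4, 0.3]
grip_width: 0.0853
```

Emit:
{"name": "carry_out", "arguments": {"targets": [[15,-35,0,0,0,0,0],[15,-35,0,0,0,0,0],[15,-35,0,0,0,0,0],[15,-35,0,0,0,0,0],[0,0,0,0,0,0,0]]}}

```text
clock: 1.35
position: [0.3706, -0.2406, 0.3046]
tool_rot: [-3.14, -0.001, 0.077]
force: [2.1, -0.4, 0.7]
grip_width: 0.0858
```

Emit:
{"name": "carry_out", "arguments": {"targets": [[26,-18,0,0,0,0,0],[26,-18,0,0,0,0,0],[26,-18,0,0,0,0,0],[26,-18,0,0,0,0,0],[0,0,0,0,0,0,0]]}}

```text
clock: 1.77
position: [0.4708, -0.1631, 0.3039]
tool_rot: [-3.14, -0.001, 0.076]
force: [0.1, 1.1, 0.1]
grip_width: 0.0852
```

```bash
cat >> h.py <<'E'
from scipy.spatial.transform import Rotation as Ro
def tool():
    s=bot.observe();T=np.eye(4);T[:3,:3]=Ro.from_euler('xyz',s["tool_rot"]).as_matrix();T[:3,3]=s["position"];return T
def wrist(name=None):
    T=tool();f=bot.grab_frame("wrist");z=f["z_map"];K=f["K"];v,u=np.indices(z.shape)
    a=(u-K[0,2])/K[0,0];b=(v-K[1,2])/K[1,1];th=np.hypot(a,b);s=np.where(th>1e-6,np.tan(th)/np.maximum(th,1e-6),1)
    P=np.stack([a*s*z,b*s*z,z],-1);C=T@f["T_tool_cam"];W=P@C[:3,:3].T+C[:3,3];W[(z==0)|(th>1.3)]=np.nan
    if name: cv2.imwrite(f"pics/{name}.png",f["color"][:,:,::-1])
    return f,W,C
def go(p,rpy):
    "tool-frame shift mm and turn (6deg units) to a target"
    T=tool();d=T[:3,:3].T@(np.array(p)-T[:3,3])*1e3
    r=Ro.from_matrix(T[:3,:3].T@Ro.from_euler('xyz',rpy).as_matrix()).as_rotvec(degrees=True)/6
    print('shift',np.round(d,1),'turn',np.round(r,3))
E
python3 - <<'E'
from h import *
import pickle
f,W,C=wrist("w1");pickle.dump((f,W,C),open("w1.pkl","wb"));print(f["K"],C,tool(),np.isfinite(W[...,0]).sum())
E
```

```text
[[309.70691629   0.         320.72459928]
 [  0.         309.70691629 203.01835095]
 [  0.           0.           1.        ]] [[ 7.55536721e-02 -9.52167111e-01 -2.96090249e-01  5.47423003e-01]
 [-9.97141270e-01 -7.24330867e-02 -2.15112849e-02 -1.57395781e-01]
 [-9.64392639e-04  2.96869064e-01 -9.54917708e-01  4.68620196e-01]
 [ 0.00000000e+00  0.00000000e+00  0.00000000e+00  1.00000000e+00]] [[ 9.97228526e-01  7.43974582e-02 -5.34198331e-04  4.68768280e-01]
 [ 7.43980333e-02 -9.97227960e-01  1.15236496e-03 -1.65227936e-01]
 [-4.46984488e-04 -1.18891451e-03 -9.99999193e-01  3.03786651e-01]
 [ 0.00000000e+00  0.00000000e+00  0.00000000e+00  1.00000000e+00]] 254869
```

View pics/w1.png

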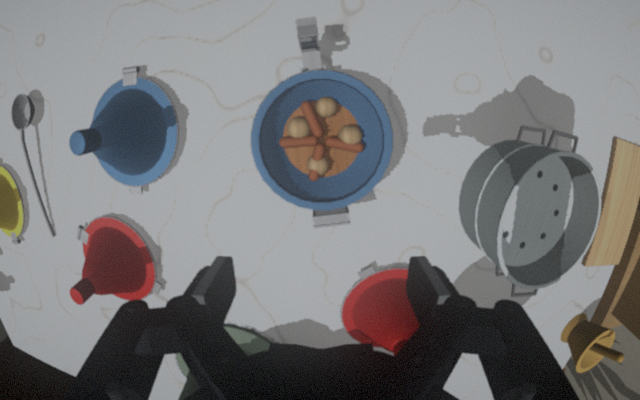

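The wrist view shows the dish at (322,139), keeper (331,216), clip (308,45) hanging open, and the lid at (133,132) with its catch (131,74) and tongue (140,188).

```bash
cat > m2.py <<'E'
from h import *
import pickle,sys
from scipy.optimize import least_squares
f,W,C=pickle.load(open(sys.argv[1],"rb"));c=f["color"].astype(int)
blue=(c[...,2]>c[...,0]*1.4)&(c[...,2]>40)&(c[...,2]>c[...,1]*1.2)
def pol(cen):return np.hypot(W[...,0]-cen[0],W[...,1]-cen[1])
def fit(P,rf,c0):return least_squares(lambda p:np.hypot(P[:,0]-p[0],P[:,1]-p[1])-rf(P,p),c0,loss='soft_l1',f_scale=.0015).x
D=blue&(pol((.505,-.158))<.13)
P=W[D];zz=P[:,2];print('dish z',np.percentile(zz,[50,75,90,97]))
h,e=np.histogram(zz,np.arange(.05,.09,.001));zr=e[h.argmax()]+.0005;print('rim',zr,h.max(),dict(zip(np.round(e,3),h)))
q=P[abs(zz-zr)<.003]
cd=fit(q,lambda P,p:p[2],[.505,-.158,.089]);r=np.hypot(*(q[:,:2]-cd[:2]).T);print('dish',cd,np.percentile(r,[2,50,98]))
# outer edge from image? by angle bins
a=np.arctan2(q[:,1]-cd[1],q[:,0]-cd[0]);bins=np.digitize(a,np.linspace(-np.pi,np.pi,37));
ed=[];ei=[]
for b in range(1,37):
    s=bins==b
    if s.sum()>15: ed.append(q[s][r[s].argmax()]);ei.append(q[s][r[s].argmin()])
print('outer',fit(np.array(ed),lambda P,p:p[2],[*cd[:2],.095]),'inner',fit(np.array(ei),lambda P,p:p[2],[*cd[:2],.083]))
R=pol(cd);A=np.degrees(np.arctan2(W[...,1]-cd[1],W[...,0]-cd[0]))
K=~blue&(R>.097)&(R<.2)&(abs(abs(A)-175)<30)&(abs(W[...,2]-zr-.011)<.006);p=W[K];print('keeper',len(p),p.mean(0),np.percentile(A[K]%360,[5,50,95]),np.percentile(R[K],[5,95]),np.median(p[:,2]))
m=cv2.minAreaRect((p[:,:2]*1e3).astype(np.float32));print(m)
K=~blue&(R>.1)&(R<.2)&(abs(A-8)<25)&(W[...,2]>.02);p=W[K];print('clip',len(p),p.mean(0),np.median(A[K]))
for rr in np.arange(.1,.19,.008):
    s=(R[K]>=rr)&(R[K]<rr+.008)
    if s.sum()>5: print('  r %.3f z %s A %.1f'%(rr+.004,np.round(np.percentile(p[s][:,2],[10,50,90]),3),np.median(A[K][s])))
# lid
L=blue&(pol((.505,.159))<.13);P=W[L]
kz=P[(P[:,2]>.118)&(P[:,2]<.147)];cz=P[(P[:,2]>.03)&(P[:,2]<.1)];fz=P[(P[:,2]>.012)&(P[:,2]<.019)]
kn=fit(kz,lambda P,p:.017,[.515,.159]);cn=fit(cz,lambda P,p:.074-(P[:,2]-.016)*54/92,[.505,.159]);print('knob',kn,len(kz),'cone',cn,'top',np.median(P[P[:,2]>.148],0),'fl',len(fz))
R=pol(cn);A=np.degrees(np.arctan2(W[...,1]-cn[1],W[...,0]-cn[0]))
for nm,a0 in(('catch',4),('tongue',184)):
    g=~blue&(R>.094)&(R<.113)&(abs((A-a0+180)%360-180)<20)&(W[...,2]>.008)&(W[...,2]<.03);p=W[g];print(nm,len(p),p.mean(0),A[g].mean() if a0<90 else (A[g]%360).mean(),R[g].min(),R[g].max(),np.median(p[:,2]))
E
python3 m2.py w1.pkl
```

```text
dish z [0.04734382 0.06337094 0.06419556 0.06491286]
rim 0.06350000000000001 1347 {np.float64(0.05): np.int64(112), np.float64(0.051): np.int64(101), np.float64(0.052): np.int64(41), np.float64(0.053): np.int64(18), np.float64(0.054): np.int64(18), np.float64(0.055): np.int64(9), np.float64(0.056): np.int64(9), np.float64(0.057): np.int64(22), np.float64(0.058): np.int64(21), np.float64(0.059): np.int64(28), np.float64(0.06): np.int64(28), np.float64(0.061): np.int64(114), np.float64(0.062): np.int64(594), np.float64(0.063): np.int64(1347), np.float64(0.064): np.int64(850), np.float64(0.065): np.int64(181), np.float64(0.066): np.int64(9), np.float64(0.067): np.int64(0), np.float64(0.068): np.int64(0), np.float64(0.069): np.int64(0), np.float64(0.07): np.int64(0), np.float64(0.071): np.int64(0), np.float64(0.072): np.int64(0), np.float64(0.073): np.int64(0), np.float64(0.074): np.int64(0), np.float64(0.075): np.int64(0), np.float64(0.076): np.int64(0), np.float64(0.077): np.int64(0), np.float64(0.078): np.int64(0), np.float64(0.079): np.int64(0), np.float64(0.08): np.int64(0), np.floa
[... 729 characters left out ...]
 z [0.025 0.026 0.037] A 11.7
  r 0.112 z [0.026 0.027 0.028] A 11.5
  r 0.120 z [0.027 0.028 0.029] A 11.7
  r 0.128 z [0.028 0.066 0.07 ] A 11.6
  r 0.136 z [0.043 0.075 0.078] A 11.5
  r 0.144 z [0.044 0.071 0.075] A 11.6
  r 0.152 z [0.063 0.066 0.069] A 11.5
  r 0.160 z [0.061 0.063 0.065] A 11.5
  r 0.168 z [0.065 0.066 0.066] A 12.1
knob [0.50619883 0.15977101] 10 cone [0.50602157 0.15863337] top [0.50598417 0.15638423 0.14979684] fl 2124
catch 162 [0.60804171 0.1595519  0.01564403] 0.5119603653623908 0.09407877308789707 0.11085662294953136 0.015837442620550174
tongue 103 [0.40591153 0.15415065 0.01285803] 182.57413761163315 0.09401733622923678 0.10821150799715962 0.012893723537574564
```

```bash
python3 -c "
from h import *
go([.506,.158,.304],[-np.pi,0,.026])"
```

```text
shift [ 6.120e+01 -3.196e+02  1.000e-01] turn [-0.011  0.005  0.463]
```

Emit:
{"name": "carry_out", "arguments": {"targets": [[6,-32,0,0,0,0,0],[6,-32,0,0,0,0,0],[6,-32,0,0,0,0,0],[6,-32,0,0,0,0,0],[6,-32,0,0,0,0,0]]}}

```text
clock: 2.23
position: [0.4855, -0.0052, 0.3044]
tool_rot: [3.141, 0.0, 0.069]
force: [1.1, 0.2, 0.1]
grip_width: 0.0854
```

Emit:
{"name": "carry_out", "arguments": {"targets": [[6,-32,0,0,0,0,0],[6,-32,0,0,0,0,0],[6,-32,0,0,0,0,0],[6,-32,0,0,0,0,0],[7,-32,0,0,0,0.46,0]]}}

```text
clock: 2.65
position: [0.5055, 0.1565, 0.3044]
tool_rot: [3.141, 0.0, 0.022]
force: [-0.1, -0.1, 1.2]
grip_width: 0.0854
```

Emit:
{"name": "carry_out", "arguments": {"targets": [[0,0,20,0,0,0,0],[0,0,30,0,0,0,0],[0,0,30,0,0,0,0],[0,0,15,0,0,0,0],[0,0,0,0,0,0,0]]}}

```text
clock: 3.07
position: [0.5041, 0.1544, 0.2064]
tool_rot: [3.14, 0.005, 0.022]
force: [-0.4, -0.5, -0.4]
grip_width: 0.0857
```

Run:
```python
from h import *
import pickle
x=wrist("w2");pickle.dump(x,open("w2.pkl","wb"))
f,W,C=x;c=f["color"].astype(int)
blue=(c[...,2]>c[...,0]*1.4)&(c[...,2]>40)&(c[...,2]>c[...,1]*1.2)
t=blue&(W[...,2]>.146)&(W[...,2]<.156)&(np.hypot(W[...,0]-.506,W[...,1]-.158)<.03);p=W[t]
print(len(p),p.mean(0),cv2.minEnclosingCircle((p[:,:2]*1e3).astype(np.float32)))
go([.506,.158,.120],[-np.pi,0,.026])
```

```text
1442 [0.5070921  0.15899287 0.14990502] ((505.75537109375, 158.79322814941406), 17.22960662841797)
shift [ 1.3 -3.1 88.5] turn [ 0.01   0.025 -0.043]
```

View pics/w2.png

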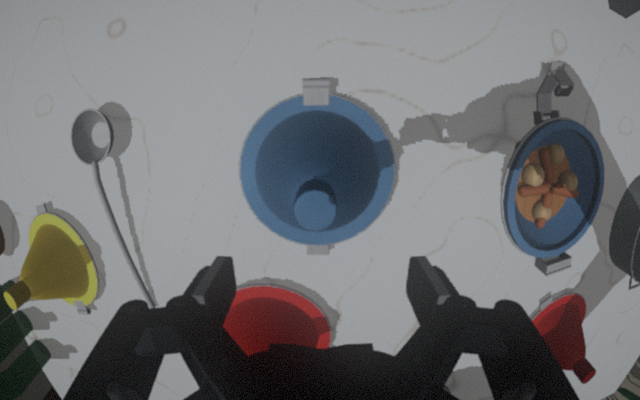

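The knob is under the fingers at (316,205), with catch (318,91) and tongue (318,248) in line with the tool's x. Going down to grip.

Emit:
{"name": "carry_out", "arguments": {"targets": [[1,-2,22,0,0,0,0],[1,-2,22,0,0,0,0],[0,0,22,0,0,0,0],[0,0,20,0,0,0,0],[0,0,0,0,0,0,0]]}}

```text
clock: 3.53
position: [0.5069, 0.1591, 0.1219]
tool_rot: [3.14, 0.003, 0.021]
force: [-0.8, -0.2, 0.1]
grip_width: 0.0852
```

Emit:
{"name": "carry_out", "arguments": {"targets": [[0,0,0,0,0,0,110],[0,0,0,0,0,0,160],[0,0,0,0,0,0,200],[0,0,0,0,0,0,230],[0,0,0,0,0,0,230]], "force": 90}}

```text
clock: 3.95
position: [0.5085, 0.1595, 0.1248]
tool_rot: [3.141, -0.002, 0.021]
force: [-2.1, -6.3, 13.9]
grip_width: 0.0283
```

Emit:
{"name": "carry_out", "arguments": {"targets": [[0,0,0,0,0,0,230],[0,0,0,0,0,0,230],[0,0,0,0,0,0,230],[0,0,0,0,0,0,230],[0,0,0,0,0,0,230]]}}

```text
clock: 4.37
position: [0.5084, 0.1594, 0.1248]
tool_rot: [3.141, -0.002, 0.021]
force: [-1.7, -7.4, 14.6]
grip_width: 0.0282
```

Emit:
{"name": "carry_out", "arguments": {"targets": [[0,0,-3,0,0,0,230],[0,0,-5,0,0,0,230],[0,0,-10,0,0,0,230],[0,0,-20,0,0,0,230],[0,0,0,0,0,0,230]]}}

```text
clock: 4.78
position: [0.5089, 0.1608, 0.1648]
tool_rot: [-3.14, -0.004, 0.022]
force: [0.7, 0.7, -4.2]
grip_width: 0.0279
```

Run:
```python
from h import *
f,W,C=wrist("w3");print(bot.observe()['position'],bot.observe()['force'],bot.observe()['moment'],bot.observe()['grip_width'])
f2=bot.grab_frame("side")
cv2.imwrite("pics/c3.png",np.hstack([f["color"][60:360,120:520,::-1],cv2.resize(f2["color"][150:270,250:400,::-1],(375,300))]))
```

```text
[0.50853577 0.16047238 0.16324626] [ 0.2011857  -1.00542395 -5.75749243] [ 0.04041141 -0.11766551  0.01564854] 0.027631947299665068
```

View pics/c3.png

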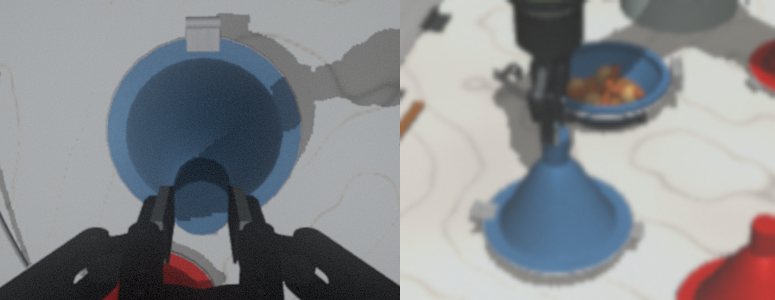

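Emit:
{"name": "carry_out", "arguments": {"targets": [[0,0,-28,0,0,0,230],[0,0,-28,0,0,0,230],[0,0,-28,0,0,0,230],[0,0,-28,0,0,0,230],[0,0,-20,0,0,0,230]]}}

```text
clock: 5.3
position: [0.5077, 0.1601, 0.295]
tool_rot: [-3.141, -0.001, 0.022]
force: [0.9, 1.2, -5.5]
grip_width: 0.0278
```

Emit:
{"name": "carry_out", "arguments": {"targets": [[1,15,0,0,0,0,230],[1,25,0,0,0,0,230],[1,30,0,0,0,0,230],[1,30,0,0,0,0,230],[1,30,0,0,0,0,230]]}}

```text
clock: 5.72
position: [0.515, 0.0288, 0.2926]
tool_rot: [3.141, 0.001, 0.022]
force: [1.7, 0.7, -4.8]
grip_width: 0.0275
```

Emit:
{"name": "carry_out", "arguments": {"targets": [[1,30,0,0,0,0,230],[1,30,0,0,0,0,230],[1,30,0,0,0,0,230],[1,30,0,0,0,0,230],[1,25,0,0,0,0,230]]}}

```text
clock: 6.13
position: [0.523, -0.117, 0.2925]
tool_rot: [3.141, 0.001, 0.021]
force: [1.0, 0.1, -5.3]
grip_width: 0.0275
```

Emit:
{"name": "carry_out", "arguments": {"targets": [[1,25,0,0,0,0,230],[0,20,0,0,0,0,230],[0,0,0,0,0,-0.83,230],[0,0,0,0,0,-0.83,230],[0,0,0,0,0,0,230]]}}

```text
clock: 6.55
position: [0.5252, -0.1599, 0.2924]
tool_rot: [-3.141, 0.001, 0.2]
force: [-0.7, 0.4, -5.0]
grip_width: 0.0278
```

```bash
cat > lid.py <<'E'
from h import *
from scipy.optimize import least_squares
def fitlid(tag=None,x0=None):
    "lid pose in tool frame: T_tool_lid"
    f,W,C=wrist(tag);T=tool();c=f["color"].astype(int)
    blue=(c[...,2]>c[...,0]*1.4)&(c[...,2]>30)&(c[...,2]>c[...,1]*1.15)&np.isfinite(W[...,0])
    Q=(W-T[:3,3])@T[:3,:3]
    nom=np.array([-.0025,0,.1248,0,0])
    def tr(P,p):  # tool->lid
        R=Ro.from_euler('xyz',[np.pi+p[3],p[4],0]).as_matrix();return (P-p[:3])@R
    L=tr(Q,nom);r=np.hypot(L[...,0],L[...,1])
    M=blue&(r<.1)&(L[...,2]>.005)&(L[...,2]<.106)
    P=Q[M]
    def res(p):
        l=tr(P,p);r=np.hypot(l[:,0],l[:,1]);z=l[:,2]
        fl=z-.016;co=(r-(.074-(z-.016)*54/92))*.862
        return np.where((abs(fl)<abs(co))&(r>.068),fl,co)
    s=least_squares(res,nom,loss='soft_l1',f_scale=.001);p=s.x
    L=tr(Q,p);r=np.hypot(L[...,0],L[...,1])
    g=~blue&(r>.095)&(r<.112)&(L[...,0]>0)&(abs(L[...,1])<.03)&(abs(L[...,2]-.016)<.01)
    print('n',M.sum(),'med',np.median(abs(s.fun)),'p',np.round(p[:3]*1e3,1),np.round(np.degrees(p[3:]),2),'catch yaw deg(lid, in tool)',np.degrees(np.arctan2(L[g][:,1].mean(),L[g][:,0].mean())),g.sum())
    return p,f,W
E
python3 - <<'E'
from lid import *
import pickle
p,f,W=fitlid("w4");s=bot.observe();print(s['position'],s['tool_rot'],s['force'],s['moment'],s['grip_width'])
pickle.dump((f,W,0),open("w4.pkl","wb"))
E
```

```text
n 22195 med 0.0006826021831012064 p [ -2.5   3.6 125.6] [-1.35 -0.53] catch yaw deg(lid, in tool) 0.7950638648587547 611
[ 0.52526752 -0.15966043  0.29257767] [-3.14085395e+00  1.18105247e-03  1.94204035e-01] [-0.57466402 -0.32438919 -4.98974775] [ 0.04762357 -0.0378608  -0.02430763] 0.027126467377812723
```

```bash
cat > plan.py <<'E'
from h import *
import sys
TC=np.array([.506,-.161]);TY=np.radians(11.4)
p=np.array([-2.5e-3,3.6e-3,125.6e-3,np.radians(-1.35),np.radians(-.53)]);LY=np.radians(.8)
TL=np.eye(4);TL[:3,:3]=Ro.from_euler('xyz',[np.pi+p[3],p[4],0]).as_matrix()@Ro.from_euler('z',LY).as_matrix();TL[:3,3]=p[:3]
def lidpose(xt,zt,th,yt=0):
    "tongue tip (trivet x, world z m), tilt deg"
    R=Ro.from_euler('z',TY)*Ro.from_euler('y',-th,degrees=True)
    tip=np.array([TC[0]+xt*np.cos(TY)-yt*np.sin(TY),TC[1]+xt*np.sin(TY)+yt*np.cos(TY),zt])
    T=np.eye(4);T[:3,:3]=R.as_matrix();T[:3,3]=tip-R.apply([-.107,0,.010]);return T
def toolpose(*a,**k):return lidpose(*a,**k)@np.linalg.inv(TL)
def delta(A,B):
    D=np.linalg.inv(A)@B;return np.round(D[:3,3]*1e3,1),np.round(Ro.from_matrix(D[:3,:3]).as_rotvec(degrees=True)/6,2)
def now():
    L=tool()@TL;R=Ro.from_euler('z',-TY).as_matrix()
    t=(L@[-.107,0,.01,1])[:3];q=R@(t-[*TC,0]);A=Ro.from_matrix(R@L[:3,:3]).as_euler('zyx',degrees=True)
    o=R@(L[:3,3]-[*TC,0])
    print('tip trivet mm',np.round(q*1e3,1),'origin',np.round(o*1e3,1),'lid yaw,pitch,roll',np.round(A,2),'F',np.round(Ro.from_euler('z',-TY).apply(bot.observe()['force']),1))
E
python3 - <<'E'
from plan import *
now()
A=toolpose(-.090,.089,11);print(delta(tool(),A)); print(A)
print(delta(A,toolpose(-.090,.069,11)))
E
```

```text
tip trivet mm [-90.4  -6.7 178.1] origin [ 16.5  -6.  167. ] lid yaw,pitch,roll [ 0.54  0.6  -1.3 ] F [-0.6 -0.2 -5. ]
(array([-24.8,  -2.9,  69.4]), array([0.23, 1.93, 0.07]))
[[ 0.96319592  0.18855841  0.19157073  0.50027584]
 [ 0.1797495  -0.98172327  0.06252624 -0.16152097]
 [ 0.19985929 -0.02579028 -0.97948513  0.22321612]
 [ 0.          0.          0.          1.        ]]
(array([-4. ,  0.5, 19.6]), array([-0., -0.,  0.]))
```

Emit:
{"name": "carry_out", "arguments": {"targets": [[-8,-1,20,0,0,0,230],[-8,-1,20,0,0,0,230],[-8,-1,20,0,0,0,230],[-1,0,9,0,0,0,230],[0,0,0,0.06,0.48,0.02,230]]}}

```text
clock: 7.02
position: [0.5003, -0.1603, 0.2223]
tool_rot: [-3.133, -0.047, 0.193]
force: [-0.6, 0.4, -5.4]
grip_width: 0.0272
```

Emit:
{"name": "carry_out", "arguments": {"targets": [[0,0,0,0.06,0.48,0.02,230],[0,0,0,0.06,0.48,0.02,230],[0,0,0,0.05,0.48,0.01,230],[0,0,0,0,0,0,230],[0,0,0,0,0,0,230]]}}

```text
clock: 7.43
position: [0.5004, -0.1619, 0.2248]
tool_rot: [-3.116, -0.2, 0.183]
force: [0.3, -1.0, -4.2]
grip_width: 0.0274
```

Run:
```python
from plan import *
now()
from lid import fitlid
fitlid("w5")
f2=bot.grab_frame("side");f3=bot.grab_frame("scene")
cv2.imwrite("pics/c5.png",np.hstack([cv2.resize(f2["color"][120:230,260:400,::-1],(400,320),interpolation=2),cv2.resize(f3["color"][150:270,210:330,::-1],(350,320),interpolation=2)]))
print(delta(tool(),toolpose(-.090,.069,11)))
```

```text
tip trivet mm [-90.2  -0.4  90.7] origin [ 16.8  -0.6 101.1] lid yaw,pitch,roll [ -0.08 -10.92  -0.08] F [ 0.1 -1.  -4.2]
n 21193 med 0.000674342083108518 p [-12.9   3.4 125.1] [-1.22 -4.3 ] catch yaw deg(lid, in tool) 0.4910522730865206 602
(array([-5.1,  0.7, 20.8]), array([0.01, 0.01, 0.01]))
```

View pics/c5.png

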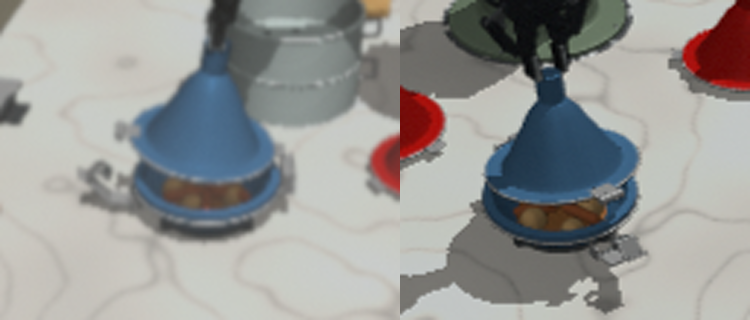

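The lid hangs over the dish, but the fit shows it pitched back about 3.8° in the grip. I'll grip harder, tilt a bit more, and refit.

Emit:
{"name": "carry_out", "arguments": {"targets": [[0,0,0,0,0,0,255],[0,0,0,0,0,0,255],[0,0,0,0,0.35,0,255],[0,0,0,0,0.35,0,255],[0,0,0,0,0,0,255]], "force": 120}}

```text
clock: 8.0
position: [0.4997, -0.1617, 0.2242]
tool_rot: [-3.116, -0.275, 0.183]
force: [-0.5, 0.0, -4.1]
grip_width: 0.0259
```

Run:
```python
from plan import *
now()
from lid import fitlid
fitlid();s=bot.observe();print(s['position'],s['tool_rot'],s['grip_width'],s['moment'])
```

```text
tip trivet mm [-80.5  -0.1  84.1] origin [ 25.4  -0.3 102.5] lid yaw,pitch,roll [ -0.1  -15.21  -0.11] F [-0.5  0.1 -4.1]
n 21603 med 0.0006882110802110906 p [ -9.7   3.  125.8] [-1.23 -3.07] catch yaw deg(lid, in tool) 0.5742868886293427 606
[ 0.49998279 -0.16177193  0.22439034] [-3.11582328 -0.27314576  0.18288955] 0.025555989187357325 [-0.23041347  0.74761765 -0.01904522]
```

Emit:
{"name": "carry_out", "arguments": {"targets": [[0,0,0,0,0,0,255],[0,0,0,0,0,0,255],[0,0,0,0,0,0,255],[0,0,0,0,0,0,255],[0,0,0,0,0,0,255]]}}

```text
clock: 8.47
position: [0.5007, -0.1614, 0.2245]
tool_rot: [-3.116, -0.274, 0.184]
force: [0.0, 0.6, -5.2]
grip_width: 0.0258
```

Run:
```python
from plan import *
from lid import fitlid
fitlid();s=bot.observe();print(s['position'],s['tool_rot'],s['grip_width'],s['moment'])
```

```text
n 21306 med 0.0006828852978975123 p [-12.2   3.1 125.5] [-1.24 -4.21] catch yaw deg(lid, in tool) 0.5934176452841274 596
[ 0.50059757 -0.16145178  0.22446713] [-3.11595467 -0.27399938  0.18392699] 0.025740398865102862 [-0.19591928  0.63393795  0.02180624]
```

Emit:
{"name": "carry_out", "arguments": {"targets": [[0,0,0,0,0,0,255],[0,0,0,0,0,0,255],[0,0,0,0,0,0,255],[0,0,0,0,0,0,255],[0,0,0,0,0,0,255]]}}

```text
clock: 8.93
position: [0.5005, -0.1616, 0.2245]
tool_rot: [-3.116, -0.274, 0.184]
force: [0.7, -0.7, -5.2]
grip_width: 0.026
```

Emit:
{"name": "carry_out", "arguments": {"targets": [[0,0,0,0,0,0,255],[0,0,0,0,0,0,255],[0,0,0,0,0,0,255],[0,0,0,0,0,0,255],[0,0,0,0,0,0,255]]}}

```text
clock: 9.35
position: [0.5005, -0.1616, 0.2245]
tool_rot: [-3.116, -0.274, 0.184]
force: [0.1, 0.3, -5.3]
grip_width: 0.0259
```

Run:
```python
from plan import *
from lid import fitlid
fitlid();s=bot.observe();print(s['position'],s['tool_rot'],s['grip_width'],s['moment'])
```

```text
n 21315 med 0.0006869040588286009 p [-12.1   3.1 125.5] [-1.23 -4.16] catch yaw deg(lid, in tool) 0.5465291835250219 595
[ 0.50049539 -0.16157119  0.22450072] [-3.1160557  -0.2742248   0.18368737] 0.025937041824292534 [-0.14277024  0.74061154  0.01458279]
```

```bash
sed -i 's/^p=.*/p=np.array([-12.1e-3,3.1e-3,125.5e-3,np.radians(-1.23),np.radians(-4.16)]);LY=np.radians(.57)/' plan.py
python3 - <<'E'
from plan import *
now()
A=toolpose(-.089,.070,11.5);print(delta(tool(),A))
print(delta(A,toolpose(-.089,.065,11.5)));print(delta(A,toolpose(-.099,.070,11.5)))
E
```

```text
tip trivet mm [-90.    0.6  88.7] origin [ 16.8   0.3 100.4] lid yaw,pitch,roll [ -0.17 -11.55   0.06] F [-0.6  0.2 -5.5]
(array([-4. ,  0.6, 18.4]), array([-0.01, -0.01, -0.03]))
(array([-1.3,  0.1,  4.8]), array([-0.,  0.,  0.]))
(array([-9.6,  0.1, -2.7]), array([-0.,  0.,  0.]))
```

Emit:
{"name": "carry_out", "arguments": {"targets": [[-1,0,5,0,0,0,255],[-1,0,5,0,0,0,255],[-1,0.6,5,0,0,0,255],[-1,0,3.4,0,0,0,255],[0,0,0,0,0,0,255]]}}

```text
clock: 9.82
position: [0.5012, -0.1613, 0.2046]
tool_rot: [-3.115, -0.273, 0.184]
force: [0.7, 0.1, -5.0]
grip_width: 0.0257
```

Emit:
{"name": "carry_out", "arguments": {"targets": [[-0.27,0,1,0,0,0,255],[0,0,0,0,0,0,255],[-0.27,0,1,0,0,0,255],[0,0,0,0,0,0,255],[0,0,0,0,0,0,255]]}}

```text
clock: 10.23
position: [0.5016, -0.1614, 0.2037]
tool_rot: [-3.116, -0.274, 0.184]
force: [-0.0, 0.5, -5.2]
grip_width: 0.0262
```

Run:
```python
from plan import *
now();now()
from lid import fitlid
p,f,W=fitlid("w6");now();now()
f3=bot.grab_frame("scene");f2=bot.grab_frame("side")
cv2.imwrite("pics/c6.png",np.hstack([cv2.resize(f2["color"][150:220,280:380,::-1],(420,300),interpolation=2),cv2.resize(f3["color"][190:260,220:300,::-1],(343,300),interpolation=2)]))
```

```text
tip trivet mm [-88.8   0.5  67.9] origin [18.   0.2 79.6] lid yaw,pitch,roll [ -0.17 -11.56   0.05] F [ 0.1  0.5 -5.2]
tip trivet mm [-88.8   0.5  67.9] origin [18.   0.2 79.6] lid yaw,pitch,roll [ -0.17 -11.56   0.05] F [ 0.1  0.5 -5.2]
n 21293 med 0.0006742699964381801 p [-12.4   3.1 125.5] [-1.23 -4.22] catch yaw deg(lid, in tool) 0.5767829833698872 599
tip trivet mm [-88.8   0.5  67.9] origin [18.   0.2 79.6] lid yaw,pitch,roll [ -0.17 -11.56   0.05] F [-0.1  0.3 -6. ]
tip trivet mm [-88.8   0.5  67.9] origin [18.   0.2 79.6] lid yaw,pitch,roll [ -0.17 -11.56   0.05] F [-0.1  0.3 -6. ]
```

View pics/c6.png

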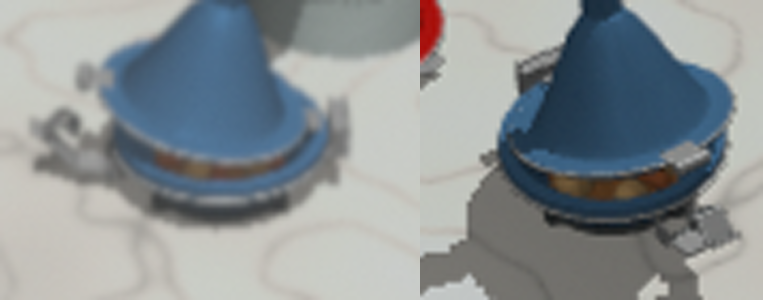

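The tilted lid lies with its tongue edge just above the rim, short of the keeper. Feeling down for the rim.

Emit:
{"name": "carry_out", "arguments": {"targets": [[-0.27,0,1,0,0,0,255],[0,0,0,0,0,0,255],[0,0,0,0,0,0,255]]}}

```text
clock: 10.63
position: [0.5016, -0.1614, 0.2025]
tool_rot: [-3.116, -0.274, 0.184]
force: [-0.4, 0.0, -4.4]
grip_width: 0.0257
```

Emit:
{"name": "carry_out", "arguments": {"targets": [[-0.27,0,1,0,0,0,255],[0,0,0,0,0,0,255],[0,0,0,0,0,0,255]]}}

```text
clock: 10.88
position: [0.5016, -0.1614, 0.2015]
tool_rot: [-3.116, -0.274, 0.184]
force: [-0.7, 0.2, -5.3]
grip_width: 0.0258
```

Emit:
{"name": "carry_out", "arguments": {"targets": [[-0.14,0,0.5,0,0,0,255],[0,0,0,0,0,0,255],[0,0,0,0,0,0,255]]}}

```text
clock: 11.13
position: [0.5016, -0.1614, 0.201]
tool_rot: [-3.116, -0.274, 0.184]
force: [-0.3, -0.2, -4.9]
grip_width: 0.0259
```

Run:
```python
from plan import *
now()
f,W,C=wrist();now();print(bot.observe()['moment'])
```

```text
tip trivet mm [-88.8   0.6  65.3] origin [18.   0.3 76.9] lid yaw,pitch,roll [ -0.17 -11.55   0.06] F [-0.3 -0.2 -4.9]
tip trivet mm [-88.8   0.6  65.3] origin [18.   0.3 76.9] lid yaw,pitch,roll [ -0.17 -11.56   0.06] F [ 0.6 -0.1 -5.3]
[-0.16492632  0.70881864 -0.03869364]
```

Emit:
{"name": "carry_out", "arguments": {"targets": [[-0.14,0,0.5,0,0,0,255],[0,0,0,0,0,0,255],[0,0,0,0,0,0,255]]}}

```text
clock: 11.43
position: [0.5017, -0.1613, 0.2005]
tool_rot: [-3.116, -0.274, 0.184]
force: [-0.0, -0.5, -4.6]
grip_width: 0.0261
```

Emit:
{"name": "carry_out", "arguments": {"targets": [[-0.14,0,0.5,0,0,0,255],[0,0,0,0,0,0,255],[0,0,0,0,0,0,255]]}}

```text
clock: 11.68
position: [0.5019, -0.1613, 0.2002]
tool_rot: [-3.116, -0.275, 0.184]
force: [1.8, 0.8, -1.0]
grip_width: 0.0259
```

Emit:
{"name": "carry_out", "arguments": {"targets": [[-0.14,0,0.5,0,0,0,255],[0,0,0,0,0,0,255],[0,0,0,0,0,0,255]]}}

```text
clock: 11.93
position: [0.5022, -0.1613, 0.1999]
tool_rot: [-3.117, -0.275, 0.184]
force: [2.9, 1.1, 3.0]
grip_width: 0.0256
```

Emit:
{"name": "carry_out", "arguments": {"targets": [[-0.14,0,0.5,0,0,0,255],[0,0,0,0,0,0,255],[0,0,0,0,0,0,255]]}}

```text
clock: 12.18
position: [0.5026, -0.1614, 0.1996]
tool_rot: [-3.117, -0.276, 0.184]
force: [4.0, 1.7, 5.1]
grip_width: 0.026
```

Run:
```python
from plan import *
now()
from lid import fitlid
fitlid();now();print(bot.observe()['moment'])
```

```text
tip trivet mm [-87.7   0.3  63.7] origin [19.1 -0.  75.5] lid yaw,pitch,roll [-1.700e-01 -1.166e+01  1.000e-02] F [4.2 0.8 5.1]
n 21113 med 0.0006877901582281916 p [-14.    3.  125.3] [-1.19 -4.91] catch yaw deg(lid, in tool) 0.498197389836917 590
tip trivet mm [-87.7   0.3  63.7] origin [19.1 -0.  75.5] lid yaw,pitch,roll [-1.700e-01 -1.166e+01  1.000e-02] F [6.4 0.6 5.5]
[ 0.34679252 -0.89393342 -0.0345167 ]
```

Emit:
{"name": "carry_out", "arguments": {"targets": [[0.5,0,-2,0,0,0,255],[0,0,-0.5,0,0,0,255],[0,0,0,0,0,0,255],[0,0,0,0,0,0,255]]}}

```text
clock: 12.57
position: [0.5009, -0.1614, 0.2011]
tool_rot: [-3.116, -0.273, 0.183]
force: [-1.2, 1.0, -4.7]
grip_width: 0.0265
```

Run:
```python
from lid import fitlid
p,_,_=fitlid()
print(p.round(5).tolist())
s=open('plan.py').read().split('\n')
s=[("p=np.array(%s);LY=np.radians(.55)"%p.round(5).tolist() if l.startswith('p=np') else l) for l in s];open('plan.py','w').write('\n'.join(s))
from plan import *
now()
A=toolpose(-.098,.066,11);print(delta(tool(),A))
print(delta(A,toolpose(-.107,.0655,11)))
```

```text
n 21320 med 0.0006874132364980046 p [-12.5   3.  125.5] [-1.23 -4.27] catch yaw deg(lid, in tool) 0.52487113892388 605
[-0.01255, 0.00305, 0.12551, -0.0214, -0.07448]
tip trivet mm [-90.1   0.8  65.5] origin [16.8  0.4 76.8] lid yaw,pitch,roll [ -0.19 -11.39   0.08] F [-0.5 -0.  -4.3]
(array([-6.8,  0.3, -1.8]), array([-0.01, -0.07, -0.03]))
(array([-8.8,  0.1, -1.9]), array([ 0.,  0., -0.]))
```

Emit:
{"name": "carry_out", "arguments": {"targets": [[-1.9,0,-0.6,0,0,0,255],[-1.9,0,-0.6,0,0,0,255],[-1.9,0,-0.5,0,0,0,255],[-1.9,0,-0.5,0,0,0,255],[0,0,0,0,0,0,255]]}}

```text
clock: 13.03
position: [0.4932, -0.1631, 0.2015]
tool_rot: [-3.116, -0.274, 0.183]
force: [-0.7, -0.0, -5.3]
grip_width: 0.0258
```

Emit:
{"name": "carry_out", "arguments": {"targets": [[-2,0,-0.45,0,0,0,255],[-2,0,-0.45,0,0,0,255],[0,0,0,0,0,0,255]]}}

```text
clock: 13.28
position: [0.4892, -0.1638, 0.2013]
tool_rot: [-3.116, -0.274, 0.183]
force: [0.9, -0.3, -4.0]
grip_width: 0.026
```

Run:
```python
from plan import *
now()
from lid import fitlid
fitlid();now()
A=toolpose(-.107,.065,11.4);print(delta(tool(),A))
```

```text
tip trivet mm [-101.9    0.8   65.6] origin [ 4.9  0.4 77. ] lid yaw,pitch,roll [ -0.2  -11.43   0.06] F [ 0.9 -0.5 -4. ]
n 21199 med 0.0006779052692635887 p [-13.5   3.1 125.4] [-1.24 -4.59] catch yaw deg(lid, in tool) 0.57468826560509 595
tip trivet mm [-101.7    0.7   65.7] origin [ 5.2  0.4 77.1] lid yaw,pitch,roll [ -0.2  -11.44   0.06] F [ 0.5  1.1 -5.1]
(array([-5.2,  0.3, -0.7]), array([-0.01, -0.01, -0.04]))
```

Emit:
{"name": "carry_out", "arguments": {"targets": [[-1.8,0,-0.25,0,0,0,255],[0,0,0,0,0,0,255],[-1.8,0.3,-0.25,0,0,0,255],[0,0,0,0,0,0,255],[0,0,0,0,0,0,255]]}}

```text
clock: 13.75
position: [0.4861, -0.1647, 0.2008]
tool_rot: [-3.116, -0.274, 0.184]
force: [0.2, 0.5, -4.7]
grip_width: 0.0256
```

Emit:
{"name": "carry_out", "arguments": {"targets": [[-1.5,0,-0.25,0,0,0,255],[0,0,0,0,0,0,255],[0,0,0,0,0,0,255]]}}

```text
clock: 14.0
position: [0.4847, -0.165, 0.2007]
tool_rot: [-3.116, -0.274, 0.184]
force: [-0.6, 0.2, -5.7]
grip_width: 0.0258
```

Run:
```python
from plan import *
now()
from lid import fitlid
p,_,_=fitlid("w7");print(p.round(5).tolist());now();print(bot.observe()['moment'])
f3=bot.grab_frame("scene");f2=bot.grab_frame("side")
cv2.imwrite("pics/c7.png",np.hstack([cv2.resize(f2["color"][150:220,280:380,::-1],(420,300),interpolation=2),cv2.resize(f3["color"][190:260,220:300,::-1],(343,300),interpolation=2)]))
```

```text
tip trivet mm [-106.6    0.5   65. ] origin [ 0.2  0.2 76.4] lid yaw,pitch,roll [ -0.19 -11.45   0.06] F [-0.5  0.3 -5.7]
n 21241 med 0.0006825689417338726 p [-12.8   3.1 125.5] [-1.23 -4.38] catch yaw deg(lid, in tool) 0.4426641325256075 592
[-0.01279, 0.00314, 0.12545, -0.02145, -0.07647]
tip trivet mm [-106.6    0.5   65. ] origin [ 0.3  0.2 76.4] lid yaw,pitch,roll [ -0.19 -11.45   0.06] F [-0.  -0.1 -5.1]
[-0.16272921  0.59564587 -0.022684  ]
```

View pics/c7.png

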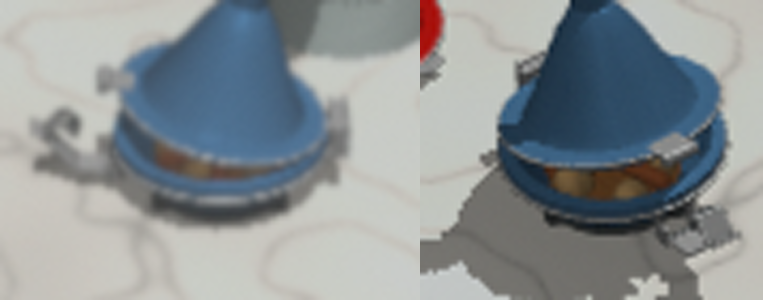

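The tongue is in under the bar with no side force, and the catch side is still up. Letting the catch side down, pivoting about the tongue tip.

Run:
```python
from plan import *
A=tool()
for a in [(-.1068,.0650,10),(-.1068,.0648,8),(-.1068,.0648,6),(-.1068,.0648,4),(-.1068,.0648,2),(-.1068,.0648,0)]:
    B=toolpose(*a);print(a,*delta(A,B));A=B
```

```text
(-0.1068, 0.065, 10) [2.4 0.1 3. ] [-0.01 -0.24 -0.03]
(-0.1068, 0.0648, 8) [3.6 0.1 4.4] [-0.   -0.33  0.01]
(-0.1068, 0.0648, 6) [3.7 0.  4.2] [-0.   -0.33  0.01]
(-0.1068, 0.0648, 4) [3.7 0.  4.2] [-0.   -0.33  0.01]
(-0.1068, 0.0648, 2) [3.7 0.  4.2] [-0.   -0.33  0.01]
(-0.1068, 0.0648, 0) [3.7 0.  4.2] [-0.   -0.33  0.01]
```

Emit:
{"name": "carry_out", "arguments": {"targets": [[2.4,0,3,0,-0.24,0,255],[1.8,0,2.2,0,-0.17,0,255],[1.8,0,2.2,0,-0.16,0,255],[0,0,0,0,0,0,255],[0,0,0,0,0,0,255]]}}

```text
clock: 14.57
position: [0.4925, -0.1629, 0.1948]
tool_rot: [-3.116, -0.215, 0.186]
force: [-0.1, 0.0, -4.6]
grip_width: 0.0258
```

Emit:
{"name": "carry_out", "arguments": {"targets": [[1.8,0,2.1,0,-0.17,0,255],[1.9,0,2.1,0,-0.16,0,255],[1.8,0,2.1,0,-0.17,0,255],[1.9,0,2.1,0,-0.16,0,255],[0,0,0,0,0,0,255]]}}

```text
clock: 14.98
position: [0.5019, -0.1609, 0.1879]
tool_rot: [-3.116, -0.144, 0.188]
force: [0.6, 0.8, -3.6]
grip_width: 0.0261
```

Run:
```python
from plan import *
now()
from lid import fitlid
p,_,_=fitlid("w8");now()
import plan
plan.p=p
plan.TL[:3,:3]=Ro.from_euler('xyz',[np.pi+p[3],p[4],0]).as_matrix()@Ro.from_euler('z',LY).as_matrix();plan.TL[:3,3]=p[:3]
now()
A=tool()
for a in [(-.1068,.0648,3),(-.1068,.0648,1),(-.107,.0645,0)]:
    B=toolpose(*a);print(a,*delta(A,B));A=B
```

```text
tip trivet mm [-105.9    0.8   64.3] origin [ 1.6  0.9 61.8] lid yaw,pitch,roll [ 0.05 -4.    0.16] F [ 0.7  0.7 -3.6]
n 21342 med 0.0006832435279333388 p [-11.7   3.1 125.6] [-1.25 -4.12] catch yaw deg(lid, in tool) 0.5118898077555535 595
tip trivet mm [-106.     0.8   64.3] origin [ 1.5  0.9 61.9] lid yaw,pitch,roll [ 0.04 -4.07  0.16] F [ 1.2  1.2 -2.5]
tip trivet mm [-105.1    0.7   64.1] origin [ 2.4  0.8 62. ] lid yaw,pitch,roll [ 0.04 -4.21  0.14] F [ 1.2  1.2 -2.5]
(-0.1068, 0.0648, 3) [0.7 0.5 1.6] [-0.03 -0.2   0.01]
(-0.1068, 0.0648, 1) [3.7 0.  4.2] [-0.   -0.33  0.01]
(-0.107, 0.0645, 0) [1.6 0.  2.4] [-0.   -0.17  0.  ]
```

Emit:
{"name": "carry_out", "arguments": {"targets": [[0.5,0.3,1.6,0,-0.2,0,255],[1.8,0.2,2.1,0,-0.17,0,255],[0,0,0,0,0,0,255],[1.8,0,2.1,0,-0.16,0,255],[0,0,0,0,0,0,255]]}}

```text
clock: 15.45
position: [0.5064, -0.1607, 0.1828]
tool_rot: [-3.117, -0.089, 0.189]
force: [3.2, -0.2, 0.5]
grip_width: 0.0259
```

Emit:
{"name": "carry_out", "arguments": {"targets": [[0.8,0,1,0,-0.08,0,255],[0,0,0,0,0,0,255],[0,0,0,0,0,0,255]]}}

```text
clock: 15.7
position: [0.5071, -0.1607, 0.1822]
tool_rot: [-3.117, -0.083, 0.189]
force: [4.0, 2.0, 4.0]
grip_width: 0.0259
```

Run:
```python
from plan import *
now()
from lid import fitlid
import plan
p,_,_=fitlid("w9")
plan.TL[:3,:3]=Ro.from_euler('xyz',[np.pi+p[3],p[4],0]).as_matrix()@Ro.from_euler('z',LY).as_matrix();plan.TL[:3,3]=p[:3]
now();print(bot.observe()['moment'])
```

```text
tip trivet mm [-108.1   -0.    65.2] origin [-1.   0.2 56.1] lid yaw,pitch,roll [ 0.07 -0.47  0.16] F [4.3 1.1 4. ]
n 21366 med 0.0006760027373824767 p [-11.2   3.  125.4] [-1.22 -3.91] catch yaw deg(lid, in tool) 0.5149935001916487 600
tip trivet mm [-106.9   -0.    64.8] origin [ 0.3  0.1 56.4] lid yaw,pitch,roll [ 0.06 -0.83  0.17] F [5.  1.3 4. ]
[ 0.3685051  -0.89629566  0.02178444]
```

Emit:
{"name": "carry_out", "arguments": {"targets": [[1.2,0,0.8,0,-0.08,0,255],[0,0,0,0,0,0,255],[1.0,0,0.8,0,-0.08,0,255],[0,0,0,0,0,0,255],[0,0,0,0,0,0,255]]}}

```text
clock: 16.17
position: [0.509, -0.1601, 0.1805]
tool_rot: [-3.117, -0.065, 0.189]
force: [4.9, 2.6, 3.6]
grip_width: 0.026
```

```bash
cat > chk.py <<'E'
from plan import *
from lid import fitlid
import plan
p,_,_=fitlid()
plan.TL[:3,:3]=Ro.from_euler('xyz',[np.pi+p[3],p[4],0]).as_matrix()@Ro.from_euler('z',LY).as_matrix();plan.TL[:3,3]=p[:3]
now();print(bot.observe()['moment'])
E
python3 chk.py
```

```text
n 21374 med 0.0006775028761422802 p [-11.3   3.3 125.3] [-1.3  -3.96] catch yaw deg(lid, in tool) 0.6338640814748858 605
tip trivet mm [-107.    -0.    65.2] origin [-0.1  0.2 54.7] lid yaw,pitch,roll [0.09 0.24 0.12] F [4.1 0.9 4.4]
[ 0.50999309 -0.8939344  -0.07159831]
```

Lid reads home (origin z 54.7 mm, level, centred). Releasing.

Emit:
{"name": "carry_out", "arguments": {"targets": [[0,0,0,0,0,0,225],[0,0,0,0,0,0,190],[0,0,0,0,0,0,150],[0,0,0,0,0,0,80],[0,0,0,0,0,0,0]], "force": 20}}

```text
clock: 16.63
position: [0.5081, -0.1605, 0.1802]
tool_rot: [-3.117, -0.063, 0.189]
force: [0.1, 1.5, -0.8]
grip_width: 0.0583
```

Emit:
{"name": "carry_out", "arguments": {"targets": [[0,0,0,0,0,0,0],[0,0,0,0,0,0,0],[0,0,-5,0,0,0,0],[0,0,-15,0,0,0,0],[0,0,-20,0,0,0,0]]}}

```text
clock: 17.05
position: [0.5057, -0.1615, 0.2202]
tool_rot: [-3.116, -0.063, 0.189]
force: [-0.0, 0.3, 0.5]
grip_width: 0.0853
```

Emit:
{"name": "carry_out", "arguments": {"targets": [[0,0,-25,0,0,0,0],[0,0,-25,0,0,0,0],[0,0,-15,0,-0.6,0,0],[0,0,0,0,0,0,0]]}}

```text
clock: 17.38
position: [0.5041, -0.1642, 0.2889]
tool_rot: [-3.119, -0.003, 0.191]
force: [0.7, 1.5, -0.6]
grip_width: 0.0855
```

```bash
cat > seat.py <<'E'
from lid import *
from plan import TC,TY
def seat(tag=None):
    f,W,C=wrist(tag);c=f["color"].astype(int)
    blue=(c[...,2]>c[...,0]*1.4)&(c[...,2]>30)&(c[...,2]>c[...,1]*1.15)&np.isfinite(W[...,0])
    Q=(W-[TC[0],TC[1],0])@Ro.from_euler('z',TY).as_matrix()  # trivet frame
    def tr(P,p):return (P-p[:3])@Ro.from_euler('xyz',[p[3],p[4],0]).as_matrix()
    nom=np.array([0,0,.0545,0,0]);L=tr(Q,nom);r=np.hypot(L[...,0],L[...,1])
    P=Q[blue&(r<.1)&(L[...,2]>.008)&(L[...,2]<.106)]
    def res(p):
        l=tr(P,p);r=np.hypot(l[:,0],l[:,1]);z=l[:,2];fl=z-.016;co=(r-(.074-(z-.016)*54/92))*.862
        return np.where((abs(fl)<abs(co))&(r>.068),fl,co)
    p=least_squares(res,nom,loss='soft_l1',f_scale=.001).x
    L=tr(Q,p);r=np.hypot(L[...,0],L[...,1])
    g=~blue&(r>.095)&(r<.110)&(L[...,0]>0)&(abs(L[...,1])<.03)&(abs(L[...,2]-.016)<.005)
    print('lid in trivet mm',np.round(p[:3]*1e3,1),'tilt deg',np.round(np.degrees(p[3:]),2),'yaw',np.degrees(np.arctan2(L[g][:,1].mean(),L[g][:,0].mean())))
    x=Q[...,0];y=Q[...,1];k=~blue&(abs(y)<.012)&(x>.112)&(x<.2)&(Q[...,2]>.03);q=Q[k]
    for a in np.arange(.112,.19,.006):
        s=(q[:,0]>=a)&(q[:,0]<a+.006)
        if s.sum()>8:print('  clip x%.0f z'%(a*1e3+3),np.round(np.percentile(q[s][:,2],[5,50,95])*1e3,1),s.sum())
E
python3 -c "
from seat import *
seat('w10');s=bot.observe();print(s['position'],s['tool_rot'],s['force'])"
```

```text
lid in trivet mm [ 0.  -0.1 53.9] tilt deg [-0.05  0.21] yaw 0.09540656777663827
  clip x121 z [30.7 64.7 65.6] 15
  clip x127 z [30.8 68.8 70.5] 104
  clip x133 z [67.1 69.2 75.5] 47
  clip x139 z [41.1 74.8 77.7] 148
  clip x145 z [69.4 72.5 75.1] 80
  clip x151 z [64.2 67.  69.6] 80
  clip x157 z [60.5 62.7 64.3] 80
  clip x163 z [62.8 64.1 66. ] 97
  clip x169 z [64.7 65.5 66.4] 19
[ 0.50362769 -0.16392838  0.28682107] [-3.11804091 -0.00374637  0.19127283] [-1.35397963  0.60566897 -0.498927  ]
```

View pics/w10.png

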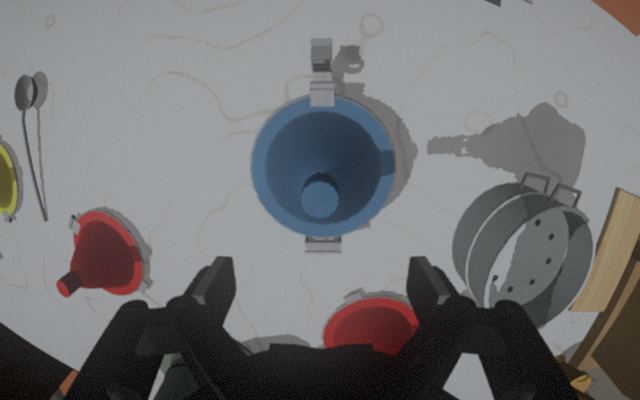

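The lid is home: tongue under the keeper at (323,243), catch at (322,93) facing the clip, which hangs open at (321,50), about 0.75 rad. Tab tip is near trivet x 170, z 66. Moving round to its outer side with closed fingers.

Run:
```python
from plan import *
import pickle
f=pickle.load(open("scene.pkl","rb"));W=cloud(f)
for u,v in((310,281),(330,277),(350,272),(370,266),(388,261)):print(np.round(W[v,u],3))
def tp(x,z,y=0):
    T=np.eye(4);T[:3,:3]=Ro.from_euler('xyz',[-np.pi,0,TY]).as_matrix();T[:3,3]=[TC[0]+x*np.cos(TY)-y*np.sin(TY),TC[1]+x*np.sin(TY)+y*np.cos(TY),z];return T
print(delta(tool(),tp(.195,.287)))
```

```text
[ 0.793 -0.116  0.011]
[ 0.8   -0.045  0.004]
[0.808 0.027 0.004]
[0.816 0.1   0.009]
[0.82  0.17  0.007]
(array([197.9,  -3.9,   0.7]), array([-0.22, -0.04, -0.07]))
```

Emit:
{"name": "carry_out", "arguments": {"targets": [[20,0,0,-0.22,-0.04,-0.07,120],[36,0,0,0,0,0,255],[36,0,0,0,0,0,255],[36,-2,0,0,0,0,255],[36,-2,0,0,0,0,255]], "force": 40}}

```text
clock: 17.85
position: [0.6637, -0.1278, 0.2842]
tool_rot: [-3.14, 0.002, 0.198]
force: [-0.7, -0.8, 0.6]
grip_width: 0.0253
```

Emit:
{"name": "carry_out", "arguments": {"targets": [[34,0,0,0,0,0,255],[0,0,0,0,0,0,255],[0,0,40,0,0,0,255],[0,0,40,0,0,0,255],[0,0,0,0,0,0,255]]}}

```text
clock: 18.27
position: [0.6919, -0.121, 0.1968]
tool_rot: [-3.136, 0.012, 0.199]
force: [-1.5, -0.1, -1.1]
grip_width: 0.0001
```

```bash
cat >> plan.py <<'E'
def tp(x,z,y=0):
    T=np.eye(4);T[:3,:3]=Ro.from_euler('xyz',[-np.pi,0,TY]).as_matrix();T[:3,3]=[TC[0]+x*np.cos(TY)-y*np.sin(TY),TC[1]+x*np.sin(TY)+y*np.cos(TY),z];return T
def tcp():
    s=bot.observe();R=Ro.from_euler('z',-TY);print('TCP trivet',np.round(R.apply(s['position']-[*TC,0])*1e3,1),'F',np.round(R.apply(s['force']),1),'w',round(s['grip_width']*1e3,1))
E
python3 - <<'E'
from plan import *
tcp();print(delta(tool(),tp(.195,.055)))
f,W,C=wrist();T=tool();c=f["color"]
Q=(W-[*TC,0])@Ro.from_euler('z',TY).as_matrix()
q=Q[(c.max(-1)<50)&np.isfinite(Q[...,0])&(Q[...,2]<.29)&(Q[...,2]>T[2,3]-.005)&(abs(Q[...,0]-.195)<.05)&(abs(Q[...,1])<.04)]
for z0 in np.arange(0,.07,.01):
    s=q[abs(q[:,2]-T[2,3]-z0-.005)<.005]
    if len(s)>5:print(round(z0,2),len(s),np.round(np.percentile(s,[2,98],0)*1e3,1).tolist())
E
```

```text
TCP trivet [190.1   2.5 196.8] F [-1.5  0.2 -1.1] w 0.1
(array([  6.6,   3.2, 141.7]), array([-0.05,  0.12, -0.  ]))
0.02 153 [[197.9, -9.8, 223.6], [202.8, 14.1, 231.1]]
0.03 409 [[197.7, -10.7, 231.4], [203.1, 14.9, 240.9]]
0.04 489 [[198.1, -10.8, 241.5], [203.2, 15.2, 250.8]]
0.05 628 [[182.1, -9.9, 251.6], [204.3, 13.4, 261.0]]
0.06 2451 [[183.8, -29.0, 261.7], [205.7, 32.5, 271.1]]
0.07 4836 [[183.7, -35.1, 271.4], [204.7, 38.0, 280.9]]
```

Emit:
{"name": "carry_out", "arguments": {"targets": [[3,3,35,0,0.1,0,255],[2,0,35,0,0,0,255],[0,0,35,0,0,0,255],[0,0,35,0,0,0,255],[0,0,0,0,0,0,255]]}}

```text
clock: 18.73
position: [0.6996, -0.1227, 0.0608]
tool_rot: [-3.138, -0.002, 0.198]
force: [-0.6, 1.2, -0.3]
grip_width: 0.0001
```

Run:
```python
from plan import *
tcp();print(delta(tool(),tp(.195,.055)))
```

```text
TCP trivet [197.4  -0.8  60.8] F [-0.3  1.3 -0.3] w 0.1
(array([-2.4, -0.7,  5.8]), array([-0.03, -0.02, -0.01]))
```

Emit:
{"name": "carry_out", "arguments": {"targets": [[-6,0,6,0,0,0,255],[-6,0,0,0,0,0,255],[-6,0,0,0,0,0,255],[0,0,0,0,0,0,255]]}}

```text
clock: 19.07
position: [0.6843, -0.1274, 0.0614]
tool_rot: [-3.141, -0.01, 0.197]
force: [-0.6, -0.1, 0.7]
grip_width: -0.0004
```

Emit:
{"name": "carry_out", "arguments": {"targets": [[-4,0,-4,0,0,0,255],[-4,0,-5,0,0,0,255],[-4,0,-4,0,0,0,255],[-4,0,-4,0,0,0,255],[0,0,0,0,0,0,255]]}}

```text
clock: 19.48
position: [0.6684, -0.1301, 0.077]
tool_rot: [-3.141, -0.009, 0.198]
force: [-0.5, -0.2, 0.6]
grip_width: -0.0
```

Run:
```python
from plan import *
tcp();print(delta(tool(),tp(.163,.071)))
f2=bot.grab_frame("side");f3=bot.grab_frame("scene")
cv2.imwrite("pics/c11.png",np.hstack([cv2.resize(f2["color"][130:220,260:370,::-1],(367,300),interpolation=2),cv2.resize(f3["color"][180:270,220:330,::-1],(367,300),interpolation=2)]))
```

```text
TCP trivet [165.3  -1.8  77. ] F [-0.5 -0.1  0.6] w -0.0
(array([-2.4, -1.8,  6. ]), array([-0.01, -0.09, -0.01]))
```

View pics/c11.png

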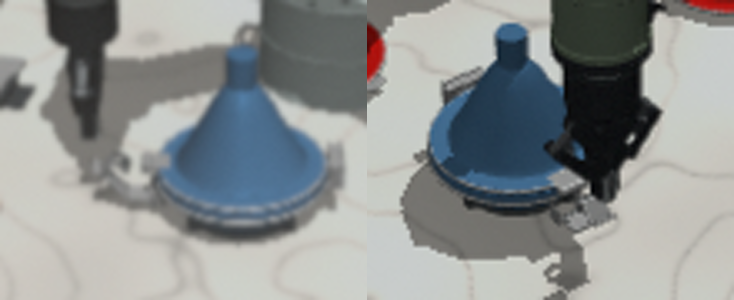

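The finger is above the tab and hasn't caught it (z ran about 6 mm high). Backing out, going lower, and coming in again.

Emit:
{"name": "carry_out", "arguments": {"targets": [[10,0,-5,0,0,0,255],[12,-1,0,0,0,0,255],[12,-1,0,0,0,0,255],[0,0,12,0,-0.09,0,255],[0,0,12,0,0,0,255]]}}

```text
clock: 20.0
position: [0.7019, -0.1204, 0.0559]
tool_rot: [-3.14, 0.001, 0.199]
force: [0.4, 0.3, -1.1]
grip_width: 0.0
```

Emit:
{"name": "carry_out", "arguments": {"targets": [[0,0,10,0,0,0,255],[0,0,0,0,0,0,255],[0,0,0,0,0,0,255]]}}

```text
clock: 20.25
position: [0.7005, -0.1212, 0.0457]
tool_rot: [-3.139, 0.003, 0.198]
force: [-0.7, -0.7, -1.6]
grip_width: -0.0006
```

Run:
```python
from plan import *
from seat import seat
tcp();print(delta(tool(),tp(.195,.047)));seat()
```

```text
TCP trivet [198.5   0.6  45.7] F [-0.8 -0.5 -1.6] w -0.6
(array([-3.5,  0.6, -1.3]), array([-0.02,  0.03, -0.01]))
lid in trivet mm [ 0.   0.  54.5] tilt deg [0. 0.] yaw nan
  clip x145 z [69.6 71.9 74. ] 121
  clip x151 z [64.4 67.2 69.6] 106
  clip x187 z [104.5 113.7 118.7] 36seat.py:16: RuntimeWarning: Mean of empty slice.
  print('lid in trivet mm',np.round(p[:3]*1e3,1),'tilt deg',np.round(np.degrees(p[3:]),2),'yaw',np.degrees(np.arctan2(L[g][:,1].mean(),L[g][:,0].mean())))
  ret = ret.dtype.type(ret / rcount)
```

Clip unmoved (same profile). Push inwards and up, following the tip.

Emit:
{"name": "carry_out", "arguments": {"targets": [[-6,0,0,0,0,0,255],[-6,0,0,0,0,0,255],[-6,0,0,0,0,0,255],[0,0,0,0,0,0,255]]}}

```text
clock: 20.63
position: [0.6827, -0.1253, 0.0474]
tool_rot: [-3.14, 0.001, 0.197]
force: [0.6, -0.3, -0.5]
grip_width: 0.0004
```

Emit:
{"name": "carry_out", "arguments": {"targets": [[-4,0,0,0,0,0,255],[-4,0,-3,0,0,0,255],[-4,0,-4,0,0,0,255],[-4,0,-4,0,0,0,255],[0,0,0,0,0,0,255]]}}

```text
clock: 21.05
position: [0.668, -0.1281, 0.0592]
tool_rot: [-3.141, 0.0, 0.198]
force: [0.6, -0.3, 0.0]
grip_width: -0.0002
```

```bash
cat > cl.py <<'E'
from plan import *
tcp()
f,W,C=wrist();c=f["color"].astype(int);Q=(W-[*TC,0])@Ro.from_euler('z',TY).as_matrix()
g=(abs(c-c.mean(-1,keepdims=True)).max(-1)<25)&(c.max(-1)>60)&(abs(Q[...,1])<.014)&(Q[...,0]>.085)&(Q[...,0]<.185)&(Q[...,2]>.035)&(Q[...,2]<.12)
q=Q[g]*1e3
for a in range(85,185,6):
    s=q[(q[:,0]>=a)&(q[:,0]<a+6)]
    if len(s)>8:print('  x%d z'%(a+3),np.round(np.percentile(s[:,2],[5,50,95]),1),len(s))
E
python3 cl.py
```

```text
TCP trivet [165.3   0.3  59.2] F [ 0.5 -0.4  0. ] w -0.2
  x94 z [69.1 69.9 70.6] 52
  x100 z [68.9 70.1 72.4] 41
  x106 z [70.9 72.2 73.4] 76
  x112 z [69.3 70.3 72. ] 26
  x160 z [63.  63.8 64.9] 36
  x166 z [63.9 65.4 66.4] 118
  x172 z [ 87.8  97.7 118. ] 51
  x178 z [ 85.6  94.9 119.4] 96
```

Run:
```python
from plan import *
f,W,C=wrist("w12");c=f["color"].astype(int);Q=(W-[*TC,0])@Ro.from_euler('z',TY).as_matrix()*1e3
reg=(abs(Q[...,1])<40)&(Q[...,0]>110)&(Q[...,0]<200)&(Q[...,2]>30)&(Q[...,2]<100)
v,u=np.where(reg);print(u.min(),u.max(),v.min(),v.max())
dark=c.max(-1)<60
for nm,m in(("dark",reg&dark),("bright",reg&~dark)):
    q=Q[m]
    for z in range(30,100,8):
        s=q[(q[:,2]>=z)&(q[:,2]<z+8)]
        if len(s)>8:print(nm,z,len(s),'x',np.round(np.percentile(s[:,0],[2,50,98])),'y',np.round(np.percentile(s[:,1],[2,50,98])))
u0,u1,v0,v1=u.min()-20,u.max()+20,max(v.min()-20,0),v.max()+20
g=[cv2.resize(f["color"][v0:v1,u0:u1,::-1],(400,400),interpolation=2)]
f3=bot.grab_frame("scene");g.append(cv2.resize(f3["color"][205:265,260:320,::-1],(390,400),interpolation=2))
cv2.imwrite("pics/c12.png",np.hstack(g))
for n in("scene","side"):
    ff=bot.grab_frame(n);Qs=(cloud(ff)-[*TC,0])@Ro.from_euler('z',TY).as_matrix()*1e3;cc=ff["color"].astype(int)
    m=(abs(Qs[...,1])<13)&(Qs[...,0]>112)&(Qs[...,0]<190)&(Qs[...,2]>30)&(Qs[...,2]<100)
    for nm,k in(("dark",cc.max(-1)<60),("bright",cc.max(-1)>=60)):
        q=Qs[m&k];print(n,nm,[(x,np.round(np.median(q[(q[:,0]>=x)&(q[:,0]<x+8),2])),int(((q[:,0]>=x)&(q[:,0]<x+8)).sum())) for x in range(112,190,8) if ((q[:,0]>=x)&(q[:,0]<x+8)).sum()>3])
```

```text
291 350 246 331
dark 62 37 x [110. 111. 112.] y [-2.  0.  3.]
dark 86 301 x [173. 177. 178.] y [-12.   0.  12.]
dark 94 327 x [173. 177. 178.] y [-13.   0.  13.]
bright 62 142 x [153. 166. 167.] y [-12.   9.  13.]
bright 70 9 x [110. 110. 111.] y [-2.  1.  3.]
bright 78 17 x [177. 178. 178.] y [-6.  0.  6.]
bright 86 51 x [173. 177. 178.] y [-11.   6.  14.]
bright 94 19 x [173. 177. 178.] y [-11.   6.  14.]
scene dark [(168, np.float64(96.0), 7), (176, np.float64(93.0), 4)]
scene bright [(112, np.float64(31.0), 6), (120, np.float64(34.0), 7), (128, np.float64(70.0), 7), (136, np.float64(74.0), 5), (144, np.float64(68.0), 14), (152, np.float64(64.0), 13), (160, np.float64(64.0), 5), (168, np.float64(71.0), 6), (176, np.float64(90.0), 10)]
side dark []
side bright [(112, np.float64(31.0), 4), (120, np.float64(64.0), 19), (128, np.float64(43.0), 13), (136, np.float64(63.0), 16), (144, np.float64(66.0), 14), (152, np.float64(66.0), 18), (160, np.float64(85.0), 7), (168, np.float64(92.0), 6)]
```

View pics/c12.png

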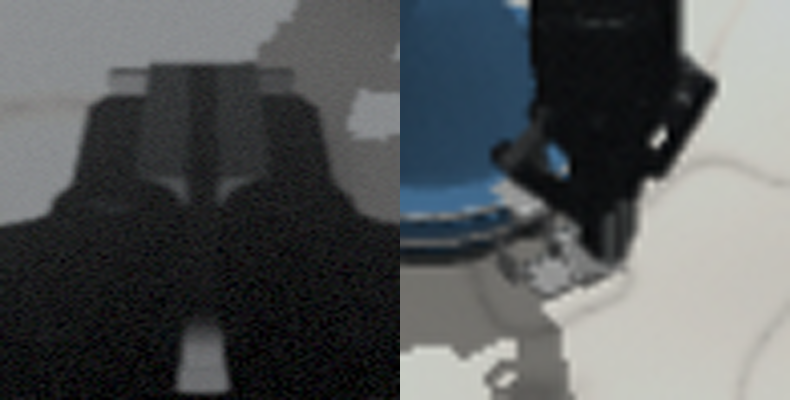

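The finger end stands right over the tab's tip, so the real fingertips end higher than the reported TCP. Backing out and coming in about 25 mm lower.

Emit:
{"name": "carry_out", "arguments": {"targets": [[10,0,-6,0,0,0,255],[12,0,0,0,0,0,255],[12,0,0,0,0,0,255],[0,0,15,0,0,0,255],[0,0,15,0,0,0,255]]}}

```text
clock: 21.72
position: [0.702, -0.1206, 0.0332]
tool_rot: [-3.14, 0.0, 0.198]
force: [-0.5, -0.6, -0.3]
grip_width: 0.0002
```

Emit:
{"name": "carry_out", "arguments": {"targets": [[0,0,6,0,0,0,255],[0,0,0,0,0,0,255],[-6,0,0,0,0,0,255],[-6,0,0,0,0,0,255],[0,0,0,0,0,0,255]]}}

```text
clock: 22.13
position: [0.6887, -0.1241, 0.0286]
tool_rot: [-3.141, 0.001, 0.197]
force: [0.1, -0.8, -0.1]
grip_width: -0.0001
```

Emit:
{"name": "carry_out", "arguments": {"targets": [[-4,0,0,0,0,0,255],[-4,0,0,0,0,0,255],[-4,0,0,0,0,0,255],[0,0,0,0,0,0,255]]}}

```text
clock: 22.47
position: [0.6791, -0.1255, 0.0292]
tool_rot: [-3.141, -0.003, 0.198]
force: [4.7, -0.5, 2.2]
grip_width: -0.0001
```

```bash
python3 cl.py
```

```text
TCP trivet [176.7   0.6  29.2] F [ 4.5 -1.4  2.2] w -0.1
  x142 z [71.9 74.6 77. ] 131
  x148 z [68.3 70.5 72.6] 92
  x166 z [ 96.9  98.1 101.6] 11
  x184 z [57.8 59.1 79.2] 52
```

Emit:
{"name": "carry_out", "arguments": {"targets": [[-3,0,-3,0,0,0,255],[-4,0,-4,0,0,0,255],[-4,0,-4,0,0,0,255],[0,0,0,0,0,0,255]]}}

```text
clock: 22.85
position: [0.6691, -0.1277, 0.0413]
tool_rot: [-3.141, -0.004, 0.198]
force: [5.9, 2.5, 5.0]
grip_width: -0.0001
```

Emit:
{"name": "carry_out", "arguments": {"targets": [[-4,0,-4,0,0,0,255],[-4,0,-3,0,0,0,255],[-4,0,-3,0,0,0,255],[0,0,0,0,0,0,255]]}}

```text
clock: 23.18
position: [0.6564, -0.13, 0.0505]
tool_rot: [-3.141, -0.002, 0.198]
force: [4.7, 1.6, 3.9]
grip_width: -0.0001
```

```bash
python3 cl.py
```

```text
TCP trivet [153.5   0.6  50.5] F [5.  0.7 3.9] w -0.1
  x88 z [68.8 69.8 70.6] 16
  x94 z [69.3 70.1 70.7] 47
  x112 z [87.9 88.9 90.2] 43
  x118 z [86.3 88.  89.1] 93
  x124 z [85.4 86.6 87.7] 35
  x148 z [117.1 118.6 119.4] 11
  x160 z [ 79.   86.2 110.1] 51
  x166 z [ 76.9 109.1 114.1] 114
```

Emit:
{"name": "carry_out", "arguments": {"targets": [[-4,0,-3,0,0,0,255],[-4,0,-2,0,0,0,255],[0,0,0,0,0,0,255]]}}

```text
clock: 23.48
position: [0.6477, -0.1319, 0.0549]
tool_rot: [-3.141, -0.0, 0.198]
force: [2.5, 1.7, 1.1]
grip_width: 0.0003
```

Emit:
{"name": "carry_out", "arguments": {"targets": [[-3,0,-1,0,0,0,255],[-3,0,-1,0,0,0,255],[0,0,0,0,0,0,255]]}}

```text
clock: 23.73
position: [0.6408, -0.1333, 0.0559]
tool_rot: [-3.14, 0.002, 0.198]
force: [0.3, 0.8, 0.2]
grip_width: -0.0001
```

Emit:
{"name": "carry_out", "arguments": {"targets": [[-2,0,-0.5,0,0,0,255],[-2,0,-0.5,0,0,0,255],[0,0,0,0,0,0,255]]}}

```text
clock: 23.98
position: [0.6374, -0.1339, 0.057]
tool_rot: [-3.14, 0.002, 0.198]
force: [0.2, 0.2, 0.1]
grip_width: -0.0
```

```bash
python3 cl.py
```

```text
TCP trivet [134.1   0.6  57. ] F [0.3 0.1 0.1] w -0.0
  x94 z [89.7 90.7 91.4] 39
  x100 z [89.9 90.8 92. ] 69
  x142 z [ 85.7  93.4 116.8] 59
  x148 z [ 83.1  90.2 117.1] 82
```

Emit:
{"name": "carry_out", "arguments": {"targets": [[-2,0,0,0,0,0,255],[0,0,0,0,0,0,255]]}}

```text
clock: 24.2
position: [0.6359, -0.134, 0.0571]
tool_rot: [-3.14, 0.001, 0.198]
force: [1.9, 0.4, 0.2]
grip_width: 0.0001
```

Emit:
{"name": "carry_out", "arguments": {"targets": [[-1.5,0,0,0,0,0,255],[0,0,0,0,0,0,255]]}}

```text
clock: 24.37
position: [0.6354, -0.1341, 0.0573]
tool_rot: [-3.14, -0.001, 0.198]
force: [7.5, 1.1, -3.1]
grip_width: -0.0004
```

Emit:
{"name": "carry_out", "arguments": {"targets": [[-1.5,0,0,0,0,0,255],[0,0,0,0,0,0,255]]}}

```text
clock: 24.53
position: [0.635, -0.1341, 0.0575]
tool_rot: [-3.14, -0.003, 0.199]
force: [14.0, 1.9, -7.1]
grip_width: 0.0002
```

```bash
python3 cl.py
```

```text
TCP trivet [131.8   0.9  57.5] F [14.1 -0.9 -7.1] w 0.2
  x94 z [90.  90.7 91.6] 51
  x100 z [90.2 90.7 91.5] 30
  x142 z [ 84.   92.9 117.5] 122
```

Emit:
{"name": "carry_out", "arguments": {"targets": [[5,0,0,0,0,0,255],[15,0,0,0,0,0,255],[30,0,0,0,0,0,255],[30,0,-20,0,0,0,255],[0,0,-40,0,0,0,255]]}}

```text
clock: 25.0
position: [0.7124, -0.1162, 0.1124]
tool_rot: [-3.136, 0.007, 0.2]
force: [2.1, 0.4, 1.0]
grip_width: 0.0003
```

Emit:
{"name": "carry_out", "arguments": {"targets": [[0,0,-40,0,0,0,255],[0,0,-40,0,0,0,255],[0,0,-40,0,0,0,0],[-30,0,-40,0,0,0,0],[-30,0,0,0,0,0,0]]}}

```text
clock: 25.42
position: [0.6601, -0.1294, 0.2766]
tool_rot: [3.141, -0.007, 0.199]
force: [2.2, -0.5, 0.0]
grip_width: 0.0357
```

Emit:
{"name": "carry_out", "arguments": {"targets": [[-30,0,0,0,0,0,0],[-30,0,0,0,0,0,0],[-30,0,0,0,0,0,0],[-20,0,0,0,0,0,0],[0,0,0,0,0,0,0]]}}

```text
clock: 25.83
position: [0.5465, -0.1533, 0.2711]
tool_rot: [-3.141, 0.002, 0.196]
force: [0.2, 0.0, -0.3]
grip_width: 0.0856
```

```bash
python3 cl.py
python3 - <<'E'
from seat import *
seat()
import pickle
W0=pickle.load(open("scene.pkl","rb"));f=bot.grab_frame("scene")
d=abs(f["color"].astype(int)-W0["color"].astype(int)).max(-1)
for n,(x0,y0,x1,y1) in dict(tiers=(125,195,202,290),ladle=(370,160,430,205),paddle=(305,252,395,285)).items():print(n,'changed px',(d[y0:y1,x0:x1]>60).sum())
Q=(cloud(f)-[TC[0],TC[1],0])@Ro.from_euler('z',TY).as_matrix()*1e3
m=(abs(Q[...,1])<11)&(Q[...,0]>86)&(Q[...,0]<180)&(Q[...,2]>35);q=Q[m]
for x in range(86,180,8):
    s=q[(q[:,0]>=x)&(q[:,0]<x+8)]
    if len(s)>2:print(x+4,np.round(np.percentile(s[:,2],[5,50,95])),len(s))
E
```

```text
TCP trivet [ 41.2  -0.5 271.1] F [ 0.2 -0.  -0.3] w 85.6
  x88 z [68.9 70.4 78.8] 106
  x94 z [88.9 90.7 92.2] 101
  x100 z [89.7 90.9 92.2] 142
  x106 z [89.3 90.7 91.9] 120
  x112 z [89.3 90.8 92.1] 142
  x118 z [ 90.   95.  100.7] 119
  x124 z [ 98.6  99.9 100.9] 24
lid in trivet mm [-3.3 -0.1 53.9] tilt deg [-0.08  0.49] yaw 0.5536937634905156
  clip x115 z [89.5 90.9 92.3] 110
  clip x121 z [ 93.4  99.1 101.2] 90
tiers changed px 1731
ladle changed px 0
paddle changed px 0
90 [482. 547. 653.] 228
98 [ 80. 613. 644.] 148
106 [ 66.  92. 631.] 24
114 [43. 81. 94.] 20
122 [ 50.  75. 100.] 49
```

Run:
```python
from h import *
import pickle
for n,(x0,y0,x1,y1) in(("scene",(125,195,202,270)),("side",(330,108,395,165))):
    a=pickle.load(open(n+".pkl","rb"))["z_map"][y0:y1,x0:x1];b=bot.grab_frame(n)["z_map"][y0:y1,x0:x1];d=b-a
    print(n,'median dz',np.median(d),'frac >15mm',(abs(d)>.015).mean())
print(bot.observe()['force']);print(bot.job_done())
```

```text
scene median dz 2.5868416e-05 frac >15mm 0.02181818181818182
side median dz -0.0005915165 frac >15mm 0.0874493927125506
[0.1239416  0.10431914 0.00372923]
the job is handed in; nothing more can be done
None
```

The lid is on the dish with its tongue under the keeper, the clip is shut, and I handed the job in at about 26 s of the 61 s limit. No verdict was reported.

**How it went:** I gripped the lid by its knob and felt the rim at about 64.5 mm. I hooked the tongue under the keeper with the catch side tilted up about 11°. I then let the catch side down, with about 10 N resting on the dish, and released. I pushed the clip over with closed fingers and backed the arm away.

**Last checks:**
- **Lid:** It is home at 53.9 mm height, against about 54.5 expected. Tilt is 0.5° and yaw 0.6°. It measured centred before clipping but sits 3.3 mm towards the keeper now; the limit is 7 mm.
- **Clip:** Its arm lies flat at 90.8 mm, which is the shut height, and its tab tip is at about x 122, z 100. That puts it at about 0 rad. I did not measure the roller's force on the lid, and I inferred the snap from the clip's position.
- **Bystanders:** The ladle and paddle pictures are unchanged. The tiers' colour check disagreed, with 1,731 changed pixels, probably because the arm's shadow moved. The depth check on the tiers showed less than 1 mm median shift.
- **Robot:** It touches nothing; the force reads about 0.

**What went wrong on the way:** The lid slipped about 4° in the grip while I was tilting it; I corrected this with a firmer grip and more tilt. My first two pushes at the clip passed over the tab, because the fingertips reach less low than the reported TCP. The third push, lower, worked.

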